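Seat a steering-column housing in a checking fixture and close it with the keeper bar

TASK

Slide the round grey housing along the dark grey fixture plate, under the yellow beam, until it bears on both brass stop rollers and the copper gauge plunger, and leave it fully home there. Then lay the blue keeper bar across the two steel rests in front of it, down flat between the red shoulders, roughly centred, without dropping it. Leave the stalk, pot and screwdriver undisturbed.

Things in the scene. Friction and masses are not known exactly. Their poses are not given: they have to be found in the camera images.
- fixture: Checking fixture fixed to the bench: dark grey plate 290 (x) by 350 (y) mm, top 12 mm above the bench, from y = -235 to +115. Origin on the bench under the nest centre; z up; its +y is the loading direction. Behind the nest stands the gauge (block and dial, 65 mm high)
- beam (a point): Middle of the fixed yellow beam's underside, 78 mm above the bench, 53 mm from the nest centre towards the fixture's -y; axes as the fixture's. Beam 40 mm deep (y), 60 mm tall, along x, on 22 mm posts at x = +-125. A gripper pointing straight down behind the housing strikes it before home; one leaning back to -y by 30 to 45 degrees passes
- nest_centre (a point): Where the housing's centre (half-way up its disc) is when home: 30 mm above the bench, 18 above the plate; axes as the fixture's. There the housing touches both brass stop rollers and has pushed the plunger in by 6 mm
- rests_middle (a point): Point midway between the two rests, level with their tops (36 mm above the bench), 137 mm from the nest centre along the fixture's -y; axes as the fixture's. The middle of the keeper bar's underside belongs here, its length along x. Rests: steel, 35 (x) by 124 (y) mm, centred at x = +-97.5, 160 mm apart; red shoulders 10 mm high at both y edges, 108 mm apart
- housing_centre (a point): Centre of the loose round housing's disc, 18 mm above its underside; z is its axis. Grey disc 110 mm diameter, 36 mm high, white face, with a white boss 48 mm diameter, 16 mm high on top; about 0.45 kg. It stands on the plate between the rests, 70 to 100 mm short of the nest and up to 12 mm to either side
- keeper_grip (a point): Centre of the keeper bar's black grip block (32 by 32 mm, 40 mm tall, on the bar's middle), 30 mm above the bar's underside. The bar is a loose blue plate 220 mm long (its x) by 100 (y) by 10 mm thick, about 0.32 kg; either end may go either way. It lies on the bench on the +y side of the fixture
- plunger (a joint): Travel of the gauge's copper spring plunger, m: 0 when out, grows as it is pushed in along the fixture's +y; about 0.006 with the housing home. It pushes back with 0.4 N, less than the friction holding the housing. Round tip 14 mm wide, at x = 0, 30 mm above the bench
- stalk: Bystander: black column-switch stalk with a ribbed end, 190 mm long, 40 mm wide, 34 mm high, lying loose; origin under its middle, length along its x
- pot: Bystander: loose black plastic pot, 84 mm diameter, 100 mm tall; origin under its centre
- driver: Bystander: loose screwdriver with a red handle, 200 mm long; length along its x
- roller_near: Brass stop roller at x = -49.8, y = +41.8 mm of the fixture, 20 mm diameter, 40 mm tall, on a fixed upright axle on which it spins freely; origin at its foot on the plate
- roller_far: Brass stop roller at x = +49.8, y = +41.8 mm of the fixture, 20 mm diameter, 40 mm tall, on a fixed upright axle on which it spins freely; origin at its foot on the plate
Not all that is in view belongs to the job. There is more than one size of the part that bears housing_centre; the job needs the middle-sized.

How it is judged:
By the outcome, as a careful person would: the job done as asked, in the order asked, and still so for the second after the job is handed in, with the robot touching nothing.
It also fails if it takes over 64 s, if anything falls off the work surface, if the arm or the gripper's body presses on something with over 40 N, if the wrist force passes 120 N, or if a joint passes its speed limit or range.

ROBOT

A 6-joint arm with a two-finger parallel gripper is mounted at the origin on the work surface. World frame = base frame: x ahead of the robot, y to its left, z up, the work surface at z = 0. Lengths are in m, angles in rad, forces in N, time in s.
With the tool pointing down it reaches from about 0.325 to 0.9 m from the base axis. Payload 6.1 kg.
Tool frame: the origin (TCP) lies at the very end of the fingers, on their centre line; the grasp point (between the pads) lies 19 mm behind it; z points along the fingers, y is the direction in which the jaws open and shut (so a half turn about z gives the same grasp; the last joint's range is limited). The gripper opens to 87 mm and grips with 3 to 60 N. Pads are 19 mm wide; open, the fingers measure 117 mm over their backs; the gripper's body (75 mm by 190 mm) begins 51 mm behind the grasp point.
Start: joints at [-0.126, 0.22, 1.526, -0, 1.395, -0.126], TCP at [0.625, -0, 0.223] pointing down, gripper open.
Joint ranges: [-2.98, 2.98], [-0.91, 2.08], [0.09, 2.57], [-1.24, 4.39], [0.2, 2.65], [-2.68, 2.68]. Speed limits (rad/s): [2.57, 2.57, 3.01, 3.14, 3.14, 3.14].

INTERFACE

Orientations are given as [roll, pitch, yaw] about the fixed x, y, z axes, in that order (R = Rz(yaw) Ry(pitch) Rx(roll)).
In Python, from bench import * gives the robot as it stands.
- The arm moves only by the tool step_arm, never from a script. Its arguments are lists of equal length, an entry for each row: "dp": the shift along the tool's x, y, z in mm, a list of three; "spin": the turn about the tool's z in rad. A call has exactly 5 rows; each row is the pose to reach, as a shift and turn from the pose commanded when the call began, along the tool's axes at that moment; what a row does not reach only later rows make up. A row lasts 1/12 s, in which the tool goes at most 41.7 mm and 7.16 degrees, less where a joint would pass 70% of its speed; a pose out of reach is approached as far as the arm can. A call with a gripper value outside its range is refused whole. "grip" is the finger opening in mm, from 0 to 87, set as the call begins (left out, the last holds). The fingers move at their own pace and stop on an object; "newtons" is the grip in N (left out, the last holds). Time passes only in rows, so rows that repeat a pose let the fingers close, or fill a call up. It gives the time, the measured TCP pose, the force and the opening at its end, in the units of the state.
- observe(): the state, without advancing time (a new reading comes with each control period).
- grab_frame(name): name is "scene" or "side" or "wrist"; returns a dict with "img" (384x512x3 uint8, red, green, blue), "range_z" (384x512 float32, m along the optical axis (not along the pixel's ray), 0 where there is no reading), "fx", "fy", "cx", "cy" (pixels), "rvec" (rotation vector, rad) and "tvec" (3), from world to camera coordinates, as OpenCV has them; the wrist camera has in their place "T_tool_cam" (4x4, takes a point from camera to tool coordinates, whose origin is the TCP and whose axes are the flange's). Camera axes: x right, y down, z forward; pixel columns grow to the right and rows downward; lengths in m; the calibration is good to about 2 mm. A picture is of the moment at which its call begins: read the wrist's pose just before it.
- close_job(): hands the job in, once; it reports no verdict.
The state is a dict: "time_s": time; "q": joint angles; "dq": joint speeds; "joint_torque": joint torques, N m; "tool_pos": TCP position; "ee_rot": TCP orientation; "force": force on the tool from outside, world axes, zero at the start; "moment": the same for the moment, N m; "gripper_width": finger opening in m.
Only numpy, scipy, OpenCV 4.12 (cv2) and the standard library are available. Lean on these libraries where they do the work, as an engineer would, in place of code of your own. Each camera call takes 0.05 s, during which the arm holds its last target.

## Working session

There is one attempt and no reset: what is moved stays moved. The work goes in short steps, Python scripts to look and compute and a tool call to move; the robot and the scene stay as the last step left them, time stands still between calls to the robot, and variables do not carry over. Pictures are saved under pics/ and viewed, and the job is handed in when it is done.

Besides the shell and the picture viewer there is one more tool, called in YAML: its name, and indented under it one key for each argument. step_arm: Moves the arm, as the interface text tells. Its arguments: {"type":"object","properties":{"dp":{"type":"array","items":{"type":"array","items":{"type":"number"}}},"spin":{"type":"array","items":{"type":"number"}},"grip":{"type":"number"},"newtons":{"type":"number"}},"required":["dp","spin"]}

```bash
ls; mkdir -p pics
python3 - <<'E'
from bench import *
import cv2,pickle
s=observe();print(s)
for n in ["scene","side","wrist"]:
    f=grab_frame(n);cv2.imwrite(f"pics/{n}0.png",f["img"][:,:,::-1]);pickle.dump((s,f),open(f"{n}0.pkl","wb"))
    print(n,{k:v for k,v in f.items() if k not in("img","range_z")})
E
```

```text
pics
{'time_s': 0.0, 'q': array([-1.26089992e-01,  2.21236330e-01,  1.52764606e+00, -6.67744515e-06,
        1.39468815e+00, -1.26108598e-01]), 'dq': array([ 5.32854235e-04,  1.12351355e-03,  6.14873221e-05,  1.79240791e-04,
       -1.35133338e-03, -1.78346210e-04]), 'joint_torque': array([-1.67445501e-05, -4.94609964e+01, -3.87383544e+01,  6.99962187e-02,
        5.70271199e-02, -1.42064664e-04]), 'tool_pos': array([6.24364385e-01, 8.07292190e-05, 2.21412441e-01]), 'ee_rot': array([-3.13962965e+00, -2.42247557e-04,  1.57081587e+00]), 'force': array([-0.02965666,  0.86069213, -0.9634403 ]), 'moment': array([ 0.00293517,  0.0261354 , -0.00442537]), 'gripper_width': 0.08732604315532634}
scene {'fx': 385.2695203765314, 'fy': 385.2695203765314, 'cx': 256.8976899175625, 'cy': 192.25607001401372, 'rvec': array([ 1.1657092 ,  2.51441739, -0.82055787]), 'tvec': array([ 0.4301906 , -0.27250602,  1.29307058])}
side {'fx': 449.7460010266128, 'fy': 449.7460010266128, 'cx': 260.5645173876359, 'cy': 189.48492066191935, 'rvec': array([ 2.20906756, -0.66235491,  0.29592478]), 'tvec': array([-0.52526227,  0.22745102,  1.07486427])}
wrist {'fx': 287.534615893132, 'fy': 287.534615893132, 'cx': 253.44561415774587, 'cy': 191.57106199047334, 'T_tool_cam': array([[-1.89175977e-03, -9.65679323e-01, -2.59730372e-01,
         7.17383841e-02],
       [ 9.99998183e-01, -1.76621487e-03, -7.16740043e-04,
        -2.93242178e-04],
       [ 2.33401395e-04, -2.59731256e-01,  9.65680910e-01,
        -1.60944058e-01],
       [ 0.00000000e+00,  0.00000000e+00,  0.00000000e+00,
         1.00000000e+00]])}
```

View pics/scene0.png

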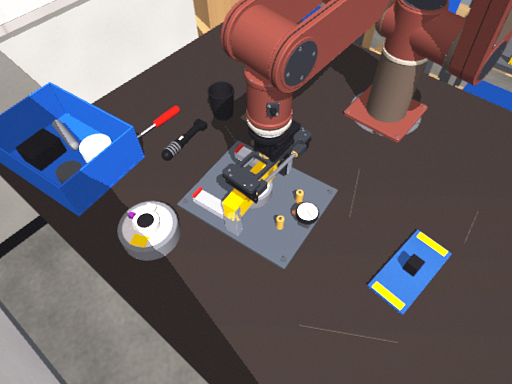

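View pics/side0.png

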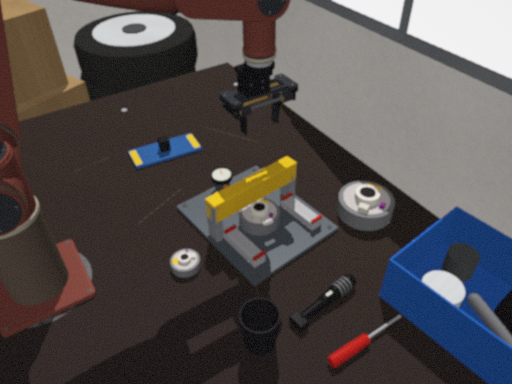

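View pics/wrist0.png

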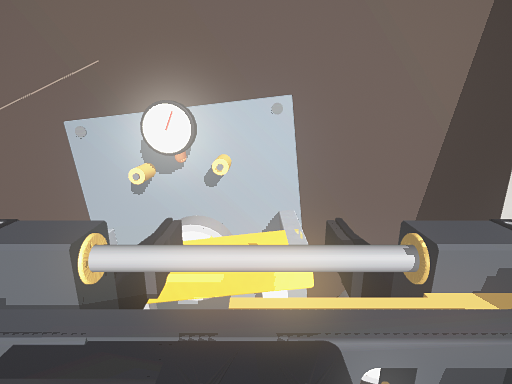

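The scene view has the fixture at about (260,200), the keeper bar at (410,270), and the arm over the fixture. In the side view the housing is under the beam at (258,215), the big decoy is at (365,203) and the small one at (185,262). Next I'll measure with depth and masks.

```bash
cat > h.py <<'E'
import numpy as np,cv2,pickle
from scipy.spatial.transform import Rotation as Rn
def Rt(rpy): return Rn.from_euler('xyz',rpy).as_matrix()
def campose(s,f):
    if 'rvec' in f:
        R=cv2.Rodrigues(f['rvec'])[0]; return R.T,-R.T@f['tvec']
    T=f['T_tool_cam'];R=Rt(s['ee_rot']);return R@T[:3,:3],R@T[:3,3]+s['tool_pos']
def cloud(s,f):
    R,t=campose(s,f);z=f['range_z'].astype(float);v,u=np.mgrid[:384,:512]
    P=np.stack([(u-f['cx'])/f['fx']*z,(v-f['cy'])/f['fy']*z,z],-1)@R.T+t
    P[z<=0]=np.nan;return P
def onplane(s,f,uv,h):
    R,t=campose(s,f);uv=np.atleast_2d(uv).astype(float)
    d=np.c_[(uv[:,0]-f['cx'])/f['fx'],(uv[:,1]-f['cy'])/f['fy'],np.ones(len(uv))]@R.T
    return t+d*((h-t[2])/d[:,2])[:,None]
def hsv(f): return cv2.cvtColor(f['img'],cv2.COLOR_RGB2HSV)
E
python3 - <<'E'
from h import *
for n in ["scene","side","wrist"]:
    s,f=pickle.load(open(n+"0.pkl","rb"));P=cloud(s,f);H=hsv(f);h,S,V=H[...,0],H[...,1],H[...,2]
    z=P[...,2]
    ok=np.isfinite(z)&(P[...,0]>0.3)
    print(n,"bench z",np.nanmedian(z[ok&(abs(z)<.006)]))
    # plate
    m=ok&(abs(z-.012)<.005)&(np.hypot(P[...,0]-.6,P[...,1])<.4)&(V>30)
    m=cv2.morphologyEx(m.astype(np.uint8),cv2.MORPH_OPEN,np.ones((3,3)))
    k,l,st,c=cv2.connectedComponentsWithStats(m)
    for i in np.argsort(-st[1:,4])[:3]+1:
        p=P[l==i];print(' plate?',st[i],cv2.minAreaRect((p[:,:2]*1000).astype(np.float32)),np.median(p[:,2]))
    for nm,mm in dict(yellow=(h>20)&(h<33)&(S>150)&(V>90),brass=(h>12)&(h<24)&(S>90)&(V>60),blue=(h>100)&(h<120)&(S>150),red=((h<5)|(h>174))&(S>150)&(V>80)).items():
        k,l,st,c=cv2.connectedComponentsWithStats((mm&np.isfinite(z)).astype(np.uint8))
        for i in range(1,k):
            if st[i,4]<12: continue
            p=P[l==i];print(' ',nm,c[i].round(0),st[i,4],np.median(p,0).round(4),'zr',np.percentile(p[:,2],[5,95]).round(3))
E
```

```text
scene bench z -0.0016726543590004361
 plate? [ 227  169  109   98 4494] ((539.52783203125, -10.72271728515625), (290.48565673828125, 181.14173889160156), 6.217272758483887) 0.010408596228179634
 plate? [ 178  142   62   90 1559] ((597.803466796875, -239.16110229492188), (322.5019836425781, 141.08779907226562), 34.25446701049805) 0.010451486192494586
 plate? [374 268  40  41 493] ((547.984375, 321.9423828125), (105.75239562988281, 73.4229507446289), 60.14314270019531) 0.008846999848421522
  yellow [510.  61.] 18 [-0.379   0.2312  0.0911] zr [0.082 0.102]
  yellow [258. 167.] 106 [ 0.5484 -0.0953  0.1365] zr [0.134 0.325]
  yellow [269. 172.] 64 [ 0.5332 -0.0701  0.1215] zr [0.111 0.315]
  yellow [236. 203.] 522 [ 0.6594 -0.0675  0.1345] zr [0.088 0.139]
  yellow [300. 198.] 19 [0.4931 0.0082 0.0378] zr [0.026 0.048]
  yellow [280. 223.] 36 [0.5912 0.0183 0.0413] zr [0.02  0.052]
  yellow [432. 244.] 180 [0.3726 0.3426 0.0085] zr [0.006 0.011]
  yellow [139. 240.] 169 [ 0.8605 -0.2161  0.0503] zr [0.048 0.053]
  yellow [388. 295.] 245 [0.5673 0.3246 0.0088] zr [0.006 0.011]
  brass [21
[... 4095 characters left out ...]
2. 258.] 496 [0.5768 0.0323 0.3063] zr [0.299 0.31 ]
  brass [418. 259.] 698 [0.6717 0.0322 0.3078] zr [0.299 0.311]
  brass [252. 244.] 18 [ 0.6226 -0.0581  0.1072] zr [0.105 0.11 ]
  brass [154. 297.] 30 [ 0.5769 -0.0086  0.266 ] zr [0.078 0.27 ]
  brass [404. 297.] 69 [0.6722 0.0169 0.3045] zr [0.286 0.316]
  brass [489. 299.] 571 [0.6868 0.0248 0.3163] zr [0.314 0.32 ]
  brass [437. 301.] 126 [0.672  0.0248 0.3173] zr [0.315 0.319]
  brass [340. 297.] 68 [ 0.7183 -0.1935  0.006 ] zr [-0.002  0.279]
  brass [419. 302.] 13 [0.667  0.0248 0.3179] zr [0.317 0.319]
  brass [346. 308.] 236 [0.6474 0.0249 0.3203] zr [0.319 0.321]
  brass [385. 383.] 13 [ 0.6716 -0.0225  0.2995] zr [0.298 0.301]
```

Run:
```python
from h import *
for n in ["scene","side","wrist"]:
    s,f=pickle.load(open(n+"0.pkl","rb"));P=cloud(s,f);z=P[...,2]
    off={'scene':-.0017,'side':.0003,'wrist':-.0013}[n]
    x,y=P[...,0],P[...,1]
    box=(x>.40)&(x<.70)&(y>-.25)&(y<.03)
    for h in(.048,.064):
        m=box&(abs(z-off-h)<.004)
        vs,us=np.nonzero(m)
        if len(vs)<5: continue
        p=P[m];print(n,h,len(p),'x',np.percentile(p[:,0],[0,5,50,95,100]).round(3),'y',np.percentile(p[:,1],[0,5,50,95,100]).round(3))
    im=f['img'];r={'scene':(170,130,350,270),'side':(170,150,345,285),'wrist':(50,80,320,320)}[n]
    c=im[r[1]:r[3],r[0]:r[2]];k=4 if n!='wrist' else 2
    cv2.imwrite(f'pics/{n}0c.png',cv2.resize(c,None,fx=k,fy=k,interpolation=cv2.INTER_CUBIC)[:,:,::-1])
    m2=(abs(z-off-.048)<.003)|(abs(z-off-.064)<.003)|(abs(z-off-.052)<.0015)
```

```text
scene 0.048 248 x [0.415 0.459 0.553 0.681 0.684] y [-0.244 -0.238 -0.072  0.013  0.021]
scene 0.064 39 x [0.422 0.515 0.676 0.684 0.685] y [-0.09  -0.088 -0.057  0.029  0.03 ]
side 0.048 760 x [0.408 0.441 0.532 0.658 0.681] y [-0.248 -0.236 -0.13  -0.087  0.029]
side 0.064 261 x [0.409 0.412 0.541 0.661 0.683] y [-0.144 -0.138 -0.117  0.026  0.03 ]
wrist 0.048 799 x [0.476 0.486 0.555 0.594 0.677] y [-0.171 -0.08  -0.066  0.017  0.023]
wrist 0.064 67 x [0.521 0.525 0.661 0.675 0.677] y [-0.055 -0.054 -0.053  0.029  0.029]
```

View pics/side0c.png

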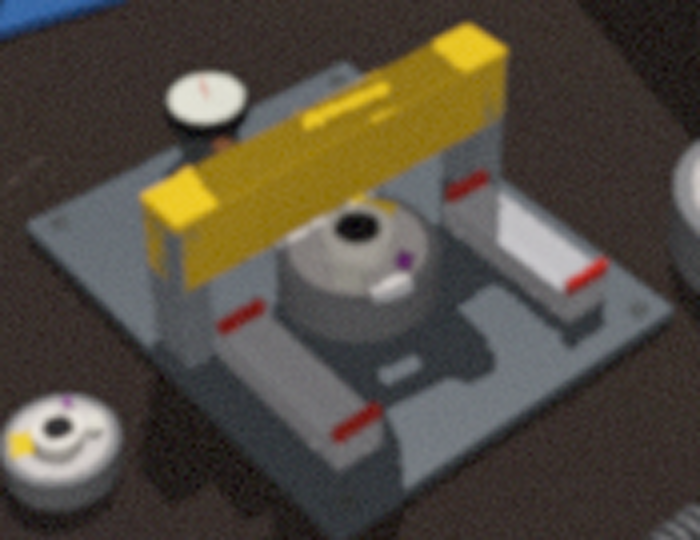

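View pics/scene0c.png

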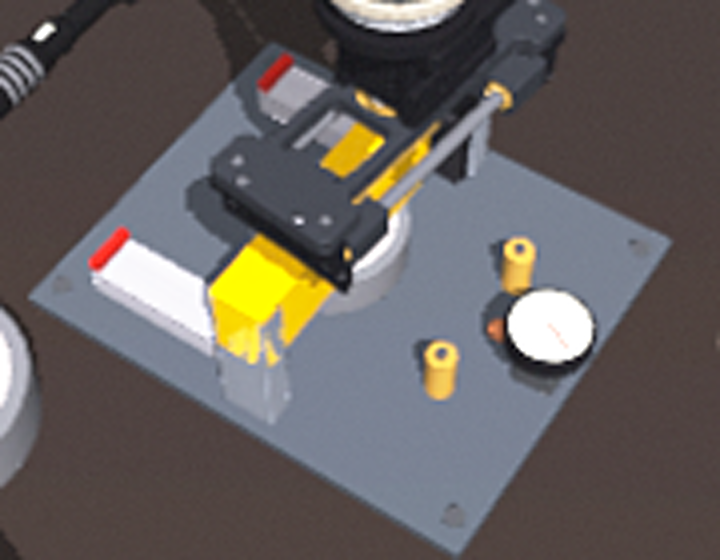

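Run:
```python
from h import *
O=np.array([.539,-.038]);a=np.radians(6.4)
ex=np.array([np.cos(a),np.sin(a)]);ey=np.array([-np.sin(a),np.cos(a)])
for n,off in (("scene",-.0017),("side",.0003)):
    s,f=pickle.load(open(n+"0.pkl","rb"));P=cloud(s,f);z=P[...,2]-off
    q=P[...,:2]-O;F=np.stack([q@ex,q@ey],-1)
    m=(z>.006)&(z<.2)&(F[...,1]<-.24)&(F[...,1]>-.6)&(abs(F[...,0])<.35)
    m=cv2.morphologyEx(m.astype(np.uint8),cv2.MORPH_OPEN,np.ones((2,2)))
    k,l,st,c=cv2.connectedComponentsWithStats(m)
    for i in range(1,k):
        if st[i,4]>25:
            g=F[l==i]*1000;print(n,c[i].round(),st[i,4],'fx',np.percentile(g[:,0],[1,99]).round(),'fy',np.percentile(g[:,1],[1,99]).round(),'z',np.percentile(z[l==i],[2,98]).round(3))
# housing in side view: disc top z .048, fit on fixture frame
s,f=pickle.load(open("side0.pkl","rb"));P=cloud(s,f);z=P[...,2]-.0003
q=P[...,:2]-O;F=np.stack([q@ex,q@ey],-1)*1000
for h in (.048,.064):
    m=(abs(z-h)<.003)&(abs(F[...,0])<72)&(F[...,1]<-20)&(F[...,1]>-180)
    g=F[m];print(h,len(g),cv2.minEnclosingCircle(g.astype(np.float32)),np.percentile(g,[2,98],axis=0).round(1).tolist())
m=(z>.018)&(z<.046)&(abs(F[...,0])<70)&(F[...,1]<-60)&(F[...,1]>-180)
g=F[m];A=np.c_[2*g,np.ones(len(g))];b=(g**2).sum(1);r=np.linalg.lstsq(A,b,rcond=None)[0]
print('side wall circle',len(g),r[:2],np.sqrt(r[2]+r[:2]@r[:2]))
s,f=pickle.load(open("wrist0.pkl","rb"));P=cloud(s,f);z=P[...,2]+.0013
q=P[...,:2]-O;F=np.stack([q@ex,q@ey],-1)*1000
m=(z>.016)&(z<.049)&(abs(F[...,0])<70)&(F[...,1]<10)&(F[...,1]>-60)
g=F[m];print(len(g),g.max(0),g[np.argmax(g[:,1])])
m=(abs(z-.052)<.003)&(F[...,1]>20)&(F[...,1]<60)&(abs(F[...,0])<80)
g=F[m];L=g[g[:,0]<0];R=g[g[:,0]>0];
for u in(L,R):
  if len(u)>3: print('roller',len(u),cv2.minEnclosingCircle(u.astype(np.float32)))
```

```text
scene [222. 100.] 819 fx [nan nan] fy [nan nan] z [nan nan]
scene [ 96. 163.] 5512 fx [nan nan] fy [nan nan] z [nan nan]
scene [183. 141.] 544 fx [nan nan] fy [nan nan] z [nan nan]
scene [135. 220.] 762 fx [nan nan] fy [nan nan] z [nan nan]
side [374. 212.] 1265 fx [nan nan] fy [nan nan] z [nan nan]
side [446. 270.] 8980 fx [nan nan] fy [nan nan] z [nan nan]
side [324. 302.] 1058 fx [nan nan] fy [nan nan] z [nan nan]
side [260. 326.] 1826 fx [nan nan] fy [nan nan] z [nan nan]
side [355. 347.] 707 fx [nan nan] fy [nan nan] z [nan nan]
0.048 513 ((-2.5573837757110596, -82.09020233154297), 55.72152328491211) [[-53.7, -132.1], [47.8, -46.5]]
0.064 168 ((-2.5147206783294678, -79.37104034423828), 24.947099685668945) [[-24.9, -102.3], [17.9, -59.0]]
side wall circle 315 [ -3.82528597 -82.98925032] 50.9627428759459
747 [ 48.67225447 -22.45079196] [ -3.54163255 -22.45079196]
roller 205 ((-48.60362243652344, 45.462921142578125), 10.204800605773926)
roller 205 ((50.779052734375, 45.797550201416016), 9.889842987060547)
```

```bash
cat >> h.py <<'E'
O=np.array([.540,-.0355]);a=np.radians(6.4)
ex=np.array([np.cos(a),np.sin(a)]);ey=np.array([-np.sin(a),np.cos(a)])
def fix(P):
    q=P[...,:2]-O;return np.stack([q@ex,q@ey],-1)*1000
E
python3 - <<'E'
from h import *
for n,off in (("scene",-.0017),("side",.0003)):
    s,f=pickle.load(open(n+"0.pkl","rb"));P=cloud(s,f);z=P[...,2]-off
    F=fix(P)
    m=(z>.008)&(z<.2)&(F[...,1]<-240)&(F[...,1]>-600)&(abs(F[...,0])<350)
    k,l,st,c=cv2.connectedComponentsWithStats(m.astype(np.uint8))
    for i in range(1,k):
        if st[i,4]>60:
            g=F[l==i];print(n,c[i].round(),st[i,4],'fx',np.nanpercentile(g[:,0],[1,99]).round(),'fy',np.nanpercentile(g[:,1],[1,99]).round(),'z',np.nanpercentile(z[l==i],[2,98]).round(3))
    H=hsv(f);b=(H[...,0]>95)&(H[...,0]<125)&(H[...,1]>120)|(H[...,0]>20)&(H[...,0]<33)&(H[...,1]>130)
    m=b&(P[...,1]>.2)&(P[...,0]>.2)&(abs(z-.01)<.006)
    print(n,'bar',cv2.minAreaRect((P[m][:,:2]*1000).astype(np.float32)))
    m=(P[...,1]>.2)&(P[...,1]<.45)&(P[...,0]>.35)&(P[...,0]<.65)&(z>.045)&(z<.056)
    print(' block top',m.sum(),cv2.minAreaRect((P[m][:,:2]*1000).astype(np.float32)),P[m].mean(0))
E
```

```text
scene [221.  99.] 811 fx [-262. -182.] fy [-392. -313.] z [0.011 0.101]
scene [ 95. 162.] 5435 fx [-120.  325.] fy [-596. -436.] z [0.011 0.131]
scene [182. 140.] 535 fx [-142.   45.] fy [-393. -356.] z [0.011 0.036]
scene [134. 219.] 818 fx [185. 326.] fy [-303. -240.] z [0.047 0.074]
scene bar ((472.0982971191406, 332.5964660644531), (100.6966781616211, 221.3234100341797), 84.7010269165039)
 block top 177 ((472.257080078125, 332.52783203125), (31.282028198242188, 34.217342376708984), 82.10992431640625) [0.4731193  0.33244997 0.04785161]
side [373. 210.] 1289 fx [178. 318.] fy [-308. -241.] z [0.01  0.073]
side [444. 268.] 8634 fx [ 60. 319.] fy [-597. -442.] z [0.012 0.131]
side [323. 301.] 1055 fx [-147.   34.] fy [-396. -360.] z [0.011 0.036]
side [471. 298.] 70 fx [157. 192.] fy [-600. -588.] z [0.025 0.072]
side [259. 324.] 1808 fx [-266. -188.] fy [-394. -315.] z [0.011 0.101]
side [354. 346.] 707 fx [-152.   41.] fy [-509. -479.] z [0.011 0.028]
side bar ((471.41705322265625, 330.8926696777344), (108.7447509765625, 220.27801513671875), 83.93527221679688)
 block top 66 ((471.05126953125, 332.6438903808594), (38.507484436035156, 31.493776321411133), 85.79756164550781) [0.4701531  0.32964192 0.04952623]
```

step_arm:
  dp:
    - [36,-17,0]
    - [73,-34,0]
    - [110,-51,0]
    - [146,-68,0]
    - [182,-85,0]
  spin: [-0.12,-0.24,-0.36,-0.48,-0.6]
  grip: 80

```text
time_s: 0.57
tool_pos: [0.5387, 0.1833, 0.2222]
ee_rot: [-3.141, -0.0, 2.176]
force: [0.7, -0.3, 0.4]
gripper_width: 0.0802
```

```bash
cat >> h.py <<'E'
def rel(C,yaw,tx,ty,tz,tyaw=None):
    """world mm target from commanded C(mm), yaw deg -> dp in tool axes, spin"""
    y=np.radians(yaw);d=np.array([tx,ty,tz],float)-C
    dx=d[0]*np.cos(y)+d[1]*np.sin(y); dy=d[0]*np.sin(y)-d[1]*np.cos(y)
    return np.round([dx,dy,-d[2]],1), None if tyaw is None else round(-np.radians(tyaw-yaw),3), 'len',round(float(np.linalg.norm(d)),1)
def F2W(fx,fy): return (O+ (fx*ex+fy*ey)/1000)*1000
E
python3 - <<'E'
from h import *
from bench import *
s=observe();print(s['tool_pos'],np.degrees(s['ee_rot']))
yaw=90+np.degrees(.6)
print(rel(np.array([540,182,223.]),yaw,471.5,332,120,174.5))
E
```

```text
[0.53874364 0.18331895 0.22219822] [-1.79973533e+02 -1.51219758e-02  1.24687127e+02]
(array([162.5,  28.2, 103. ]), np.float64(-0.875), 'len', 194.4)
```

step_arm:
  dp:
    - [33,6,20]
    - [66,12,40]
    - [99,17,60]
    - [130,23,80]
    - [162.5,28,103]
  spin: [-0.12,-0.24,-0.36,-0.48,-0.6]

```text
time_s: 0.98
tool_pos: [0.4708, 0.3334, 0.1192]
ee_rot: [3.141, 0.001, 2.777]
force: [0.6, 0.4, 0.8]
gripper_width: 0.08
```

step_arm:
  dp:
    - [0,0,0]
    - [0,0,0]
    - [0,0,0]
    - [0,0,0]
    - [0,0,0]
  spin: [-0.12,-0.24,-0.275,-0.275,-0.275]

```text
time_s: 1.4
tool_pos: [0.4712, 0.3319, 0.1193]
ee_rot: [-3.141, -0.0, 3.044]
force: [0.4, 0.1, -0.4]
gripper_width: 0.0804
```

```bash
cat > look.py <<'E'
import sys,cv2,pickle
from bench import *
n,tag=sys.argv[1:3]
s=observe();f=grab_frame(n);pickle.dump((s,f),open(n+tag+".pkl","wb"))
im=f["img"][:,:,::-1]
if len(sys.argv)>3:
    r=list(map(int,sys.argv[3:7]));im=im[r[1]:r[3],r[0]:r[2]];k=min(800/im.shape[1],600/im.shape[0]);im=cv2.resize(im,None,fx=k,fy=k,interpolation=cv2.INTER_CUBIC)
cv2.imwrite(f"pics/{n}{tag}.png",im);print(s['time_s'],s['tool_pos'].round(4),s['ee_rot'].round(4),s['force'].round(1),s['gripper_width'])
E
python3 look.py wrist 1
python3 - <<'E'
from h import *
s,f=pickle.load(open("wrist1.pkl","rb"));P=cloud(s,f);z=P[...,2];H=hsv(f)
b=(H[...,0]>95)&(H[...,0]<125)&(H[...,1]>120)
print(np.nanmedian(z[b]))
m=(P[...,1]>.2)&(P[...,1]<.45)&(P[...,0]>.38)&(P[...,0]<.56)&(z>.044)&(z<.055)
p=P[m];print(m.sum(),p.mean(0),cv2.minAreaRect((p[:,:2]*1000).astype(np.float32)))
E
```

```text
1.4 [0.4712 0.3319 0.1193] [-3.1413e+00 -4.0000e-04  3.0443e+00] [ 0.4  0.1 -0.4] 0.08040676695075678
0.008936131730915675
1394 [0.46894799 0.33455871 0.04854444] ((469.48907470703125, 334.4836730957031), (31.771081924438477, 31.774616241455078), 84.4842300415039)
```

View pics/wrist1.png

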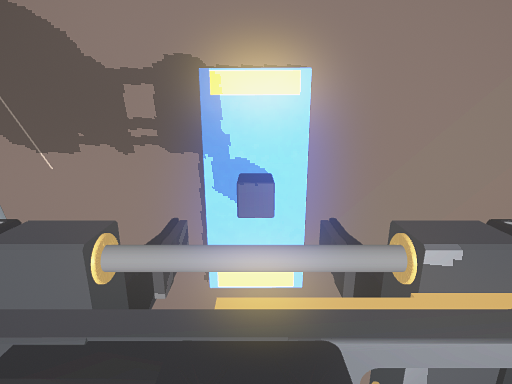

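The block is at px (256,195), centred between the fingers, and its angle matches. I'll descend and grip.

step_arm:
  dp:
    - [1,0,36]
    - [1,0,70]
    - [1,0,95]
    - [1,0,106]
    - [1,0,106]
  spin: [0,0,0,0,0]

```text
time_s: 1.87
tool_pos: [0.4691, 0.3311, 0.0123]
ee_rot: [-3.139, -0.003, 3.044]
force: [0.8, -0.3, 0.3]
gripper_width: 0.0798
```

step_arm:
  dp:
    - [0,0,0]
    - [0,0,0]
    - [0,0,0]
    - [0,0,0]
    - [0,0,0]
  spin: [0,0,0,0,0]
  grip: 20
  newtons: 50

```text
time_s: 2.28
tool_pos: [0.4707, 0.3322, 0.0141]
ee_rot: [3.141, 0.001, 3.046]
force: [-0.3, -0.2, -0.8]
gripper_width: 0.0544
```

step_arm:
  dp:
    - [0,0,0]
    - [0,0,0]
    - [0,0,0]
    - [0,0,0]
    - [0,0,0]
  spin: [0,0,0,0,0]

```text
time_s: 2.7
tool_pos: [0.4704, 0.3322, 0.0136]
ee_rot: [3.141, 0.0, 3.046]
force: [-0.4, 1.6, 0.6]
gripper_width: 0.0319
```

step_arm:
  dp:
    - [0,0,0]
    - [0,0,0]
    - [0,0,-5]
    - [0,0,-15]
    - [0,0,-30]
  spin: [0,0,0,0,0]

```text
time_s: 3.12
tool_pos: [0.4685, 0.3309, 0.0422]
ee_rot: [-3.139, -0.004, 3.046]
force: [0.1, -0.2, -4.7]
gripper_width: 0.0316
```

Run:
```python
from h import *
W=F2W(0,-262);print('start',W, 'yaw',96.4)
# commanded now
C=np.array([470.5,332,44.]);print(rel(C,174.45,W[0],W[1],200,96.4))
```

```text
start [ 569.20486024 -295.86719482] yaw 96.4
(array([-159. , -615.4, -156. ]), np.float64(1.362), 'len', 654.4)
```

step_arm:
  dp:
    - [0,0,-36]
    - [0,0,-72]
    - [0,0,-108]
    - [0,-10,-140]
    - [-6,-35,-156]
  spin: [0.1,0.2,0.3,0.4,0.5]

```text
time_s: 3.53
tool_pos: [0.4739, 0.2991, 0.2053]
ee_rot: [3.135, 0.002, 2.544]
force: [1.7, -0.2, -3.6]
gripper_width: 0.0316
```

Run:
```python
from h import *
W=F2W(0,-262)
y=np.radians(174.45);tx,ty=-6,-35
C=np.array([470.5+tx*np.cos(y)+ty*np.sin(y),332+tx*np.sin(y)-ty*np.cos(y),200]);print(C)
print(rel(C,174.45-np.degrees(.5),W[0],W[1],200,96.4))
from bench import *
s=observe();print(s['tool_pos'],np.degrees(s['ee_rot']))
```

```text
[473.08687037 296.58378759 200.        ]
(array([-412.5, -436. ,   -0. ]), np.float64(0.862), 'len', 600.2)
[0.47393322 0.29913312 0.20527762] [1.79616009e+02 1.38256834e-01 1.45736585e+02]
```

step_arm:
  dp:
    - [-27,-28,0]
    - [-55,-57,0]
    - [-82,-86,0]
    - [-110,-115,0]
    - [-137,-145,0]
  spin: [0.1,0.2,0.3,0.4,0.5]

```text
time_s: 3.95
tool_pos: [0.5045, 0.0978, 0.2]
ee_rot: [-3.142, 0.0, 2.041]
force: [0.9, 0.3, -3.7]
gripper_width: 0.0317
```

Run:
```python
from h import *
from bench import *
W=F2W(0,-262)
yw=174.45-np.degrees(.5);y=np.radians(yw);tx,ty=-137,-145
C=np.array([473.1+tx*np.cos(y)+ty*np.sin(y),296.6+tx*np.sin(y)-ty*np.cos(y),200]);print(C)
print(rel(C,yw-np.degrees(.5),W[0],W[1],200,96.4))
s=observe();print(s['tool_pos'],np.degrees(s['ee_rot']))
```

```text
[504.91520201  99.66906561 200.        ]
(array([-381.3, -123.3,   -0. ]), np.float64(0.362), 'len', 400.7)
[0.50449941 0.09784188 0.20000793] [-1.79994811e+02  1.36464909e-02  1.16955795e+02]
```

step_arm:
  dp:
    - [-38,-12,0]
    - [-76,-25,0]
    - [-114,-37,0]
    - [-152,-49,0]
    - [-190,-61,0]
  spin: [0.08,0.16,0.24,0.32,0.362]

```text
time_s: 4.37
tool_pos: [0.537, -0.0991, 0.1999]
ee_rot: [-3.141, -0.0, 1.679]
force: [1.3, 0.5, -3.6]
gripper_width: 0.0318
```

Run:
```python
from h import *
from bench import *
W=F2W(0,-262)
yw=174.45-np.degrees(1.0);y=np.radians(yw);tx,ty=-190,-61
C=np.array([504.9+tx*np.cos(y)+ty*np.sin(y),99.7+tx*np.sin(y)-ty*np.cos(y),200]);print(C)
print(rel(C,yw-np.degrees(.362),W[0],W[1],200,96.4))
s=observe();print(s['tool_pos'],np.degrees(s['ee_rot']))
```

```text
[537.33689555 -97.19806451 200.        ]
(array([-201. ,    9.5,   -0. ]), np.float64(0.0), 'len', 201.2)
[ 0.53700134 -0.09911811  0.19992047] [-1.79977540e+02 -3.28298617e-03  9.62256018e+01]
```

step_arm:
  dp:
    - [-40,2,0]
    - [-80,4,0]
    - [-120,6,0]
    - [-160,8,0]
    - [-201,9.5,0]
  spin: [0,0,0,0,0]

```text
time_s: 4.78
tool_pos: [0.5692, -0.2975, 0.1997]
ee_rot: [-3.141, -0.001, 1.684]
force: [1.8, -0.4, -4.9]
gripper_width: 0.0316
```

```bash
python3 look.py scene 2 130 80 370 300; python3 look.py side 2; python3 look.py wrist 2
python3 - <<'E'
from h import *
for n in("scene","side"):
    s,f=pickle.load(open(n+"2.pkl","rb"));P=cloud(s,f);F=fix(P);z=P[...,2];H=hsv(f)
    m=((H[...,0]>95)&(H[...,0]<125)&(H[...,1]>100)|(H[...,0]>20)&(H[...,0]<33)&(H[...,1]>130))&(abs(F[...,0])<90)&(F[...,1]<-120)&(F[...,1]>-420)&(z>.15)&(z<.22)
    g=F[m];print(n,m.sum(),np.median(z[m]),cv2.minAreaRect(g.astype(np.float32)))
s,f=pickle.load(open("scene2.pkl","rb"));P=cloud(s,f);F=fix(P);z=P[...,2]+.0017;H=hsv(f)
for lab,h,c in(("L",.052,(-50,42)),("R",.052,(50,42))):
    m=(abs(z-h)<.003)&(np.hypot(F[...,0]-c[0],F[...,1]-c[1])<20);print(lab,m.sum(),cv2.minEnclosingCircle(F[m].astype(np.float32)))
for h in(.048,.064):
    m=(abs(z-h)<.003)&(abs(F[...,0])<70)&(F[...,1]<0)&(F[...,1]>-150);print(h,m.sum(),np.percentile(F[m],[2,50,98],axis=0).round(1).tolist())
E
```

```text
4.7833 [ 0.5692 -0.2975  0.1997] [-3.1409e+00 -6.0000e-04  1.6836e+00] [ 1.8 -0.4 -4.9] 0.031627621660477265
4.8333 [ 0.5691 -0.306   0.1994] [-3.141   0.0062  1.6795] [-1.2 -7.2 -3.4] 0.031403547208079634
4.8833 [ 0.5688 -0.3022  0.1992] [-3.1405e+00  2.7000e-03  1.6782e+00] [ 0.2  0.3 -4.1] 0.0315590158878958
scene 1431 0.19435279644163517 ((1.9455413818359375, -263.8096923828125), (102.08345794677734, 220.49729919433594), 0.36353883147239685)
side 2122 0.19635066636381499 ((-1.9997596740722656, -273.7378845214844), (220.68370056152344, 103.01399993896484), 89.89512634277344)
L 31 ((-47.929466247558594, 42.4671630859375), 10.904065132141113)
R 36 ((51.76706314086914, 41.60047912597656), 9.803503036499023)
0.048 227 [[-37.0, -134.6], [-1.9, -45.9], [34.0, -28.6]]Traceback (most recent call last):
  File "<stdin>", line 10, in <module>
    return _quantile_unchecked(
        a, q, axis, out, overwrite_input, method, keepdims, weights)
    return _ureduce(a,
                    func=_quantile_ureduce_func,
    ...<5 lines>...
                    overwrite_input=overwrite_input,
                    method=method)
    r = func(a, **kwargs)
    result = _quantile(arr,
                       quantiles=q,
    ...<2 lines>...
                       out=out,
                       weights=wgt)
    slices_having_nans = np.isnan(arr[-1, ...])
                                  ~~~^^^^^^^^^
IndexError: index -1 is out of bounds for axis 0 with size 0
```

View pics/scene2.png

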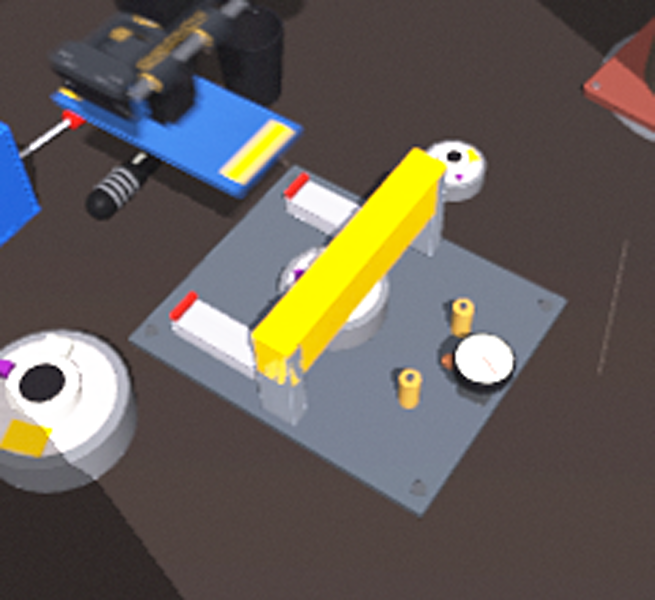

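View pics/side2.png

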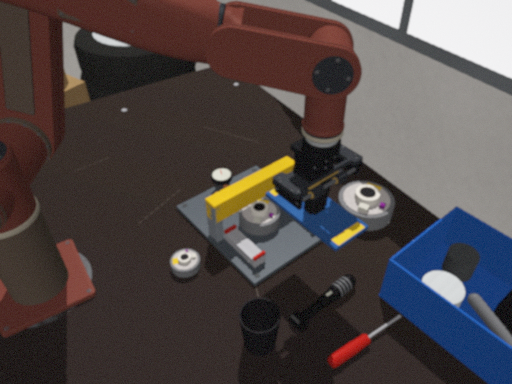

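View pics/wrist2.png

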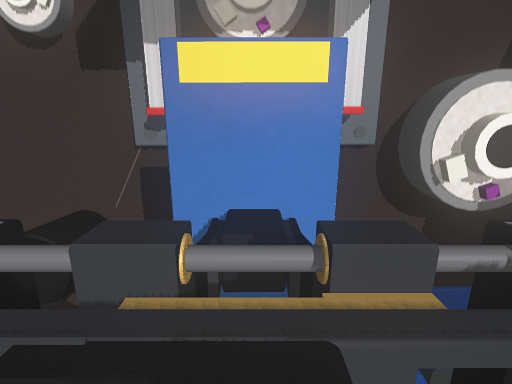

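The bar is level, lined up with the loading direction and centred on the slot. In the wrist view its front edge is at row 40, behind the housing at rows 0-38. I'll lower it to just above the stalk's height.

step_arm:
  dp:
    - [0,0,35]
    - [0,0,70]
    - [0,0,105]
    - [0,0,130]
    - [0,0,140]
  spin: [0,0,0,0,0]

```text
time_s: 5.35
tool_pos: [0.5663, -0.2923, 0.0544]
ee_rot: [-3.135, -0.006, 1.685]
force: [-1.3, 0.4, -5.1]
gripper_width: 0.0313
```

step_arm:
  dp:
    - [0,0,4]
    - [0,0,8]
    - [0,0,8]
    - [0,0,8]
    - [0,0,8]
  spin: [0,0,0,0,0]

```text
time_s: 5.77
tool_pos: [0.5711, -0.2966, 0.0538]
ee_rot: [3.139, 0.002, 1.684]
force: [-0.4, 0.4, -4.0]
gripper_width: 0.0316
```

```bash
python3 look.py side 3 170 130 390 300; python3 look.py wrist 3
python3 - <<'E'
from h import *
for n,off in(("side",.0003),("wrist",-.0013)):
    s,f=pickle.load(open(n+"3.pkl","rb"));P=cloud(s,f);F=fix(P);z=P[...,2]-off;H=hsv(f)
    m=((H[...,0]>95)&(H[...,0]<125)&(H[...,1]>100)|(H[...,0]>20)&(H[...,0]<33)&(H[...,1]>130))&(abs(F[...,0])<90)&(F[...,1]<-120)&(F[...,1]>-420)&(z>.01)&(z<.065)
    g=F[m];print(n,m.sum(),np.percentile(z[m],[5,50,95]),cv2.minAreaRect(g.astype(np.float32)),g.max(0))
E
```

```text
5.7667 [ 0.5711 -0.2966  0.0538] [3.1390e+00 2.3000e-03 1.6839e+00] [-0.4  0.4 -4. ] 0.031584468475509296
5.8167 [ 0.5709 -0.2965  0.0536] [3.1392e+00 2.1000e-03 1.6838e+00] [ 0.1  0.4 -4.1] 0.031684139225951875
side 1771 [0.04400759 0.05031403 0.05332937] ((-0.048961639404296875, -267.053955078125), (258.9247131347656, 136.00013732910156), 80.22928619384766) [  52.21308777 -131.14091422]
wrist 31639 [0.04886863 0.0499815  0.05114692] ((-4.278263092041016, -229.78958129882812), (156.19337463378906, 111.10881805419922), 89.7696533203125) [  51.39918519 -151.63232369]
```

View pics/side3.png

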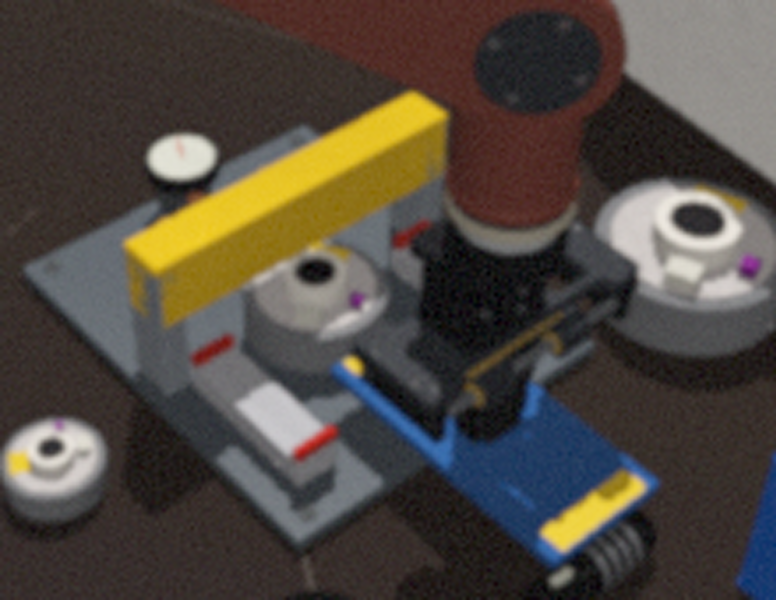

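View pics/wrist3.png

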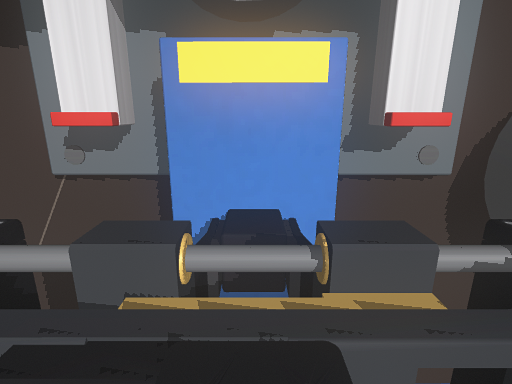

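step_arm:
  dp:
    - [5,0,0.5]
    - [11,0,0.5]
    - [17,0,0.5]
    - [23,0,0.5]
    - [30,0,0.5]
  spin: [0,0,0,0,0]

```text
time_s: 6.28
tool_pos: [0.5666, -0.266, 0.0514]
ee_rot: [3.141, 0.001, 1.684]
force: [0.4, -2.4, -4.0]
gripper_width: 0.0319
```

step_arm:
  dp:
    - [0,0,0]
    - [-2,0,0]
    - [-2,0,0]
    - [-2,0,8]
    - [-2,0,16]
  spin: [0,0,0,0,0]

```text
time_s: 6.7
tool_pos: [0.567, -0.2683, 0.0349]
ee_rot: [3.141, 0.001, 1.684]
force: [-0.2, -0.5, -4.5]
gripper_width: 0.0321
```

```bash
python3 look.py side 4 170 130 390 300; python3 look.py scene 4 130 80 370 300
python3 - <<'E'
from h import *
s,f=pickle.load(open("side4.pkl","rb"));P=cloud(s,f);F=fix(P);z=P[...,2]-.0003
for h in(.048,.064):
    m=(abs(z-h)<.003)&(abs(F[...,0])<72)&(F[...,1]<0)&(F[...,1]>-135);print(h,m.sum(),cv2.minEnclosingCircle(F[m].astype(np.float32)))
E
```

```text
6.7 [ 0.567  -0.2683  0.0349] [3.1407e+00 6.0000e-04 1.6835e+00] [-0.2 -0.5 -4.5] 0.0321431969443011
6.75 [ 0.5653 -0.2674  0.0322] [-3.1394e+00 -1.9000e-03  1.6834e+00] [-0.9  0.7 -6.1] 0.03179605803298027
0.048 420 ((-3.695327043533325, -67.06153106689453), 55.34711456298828)
0.064 123 ((-2.690082550048828, -68.0853042602539), 24.937217712402344)
```

View pics/side4.png

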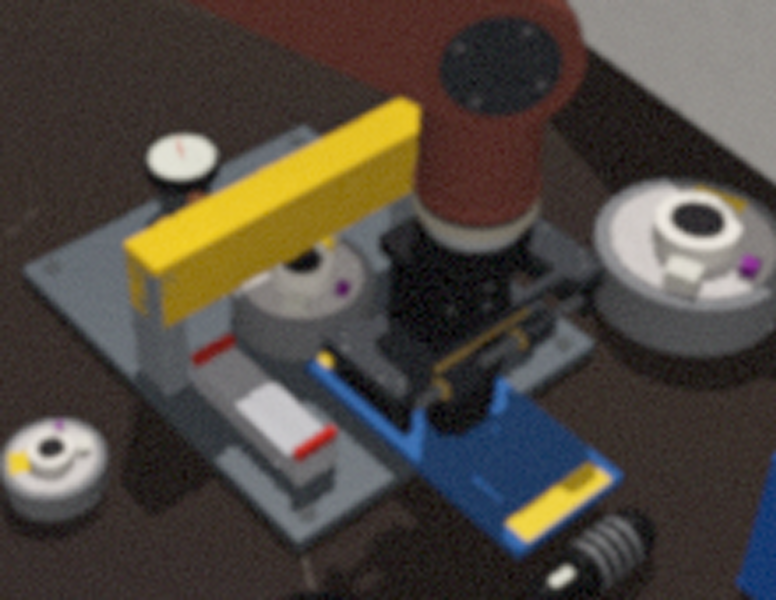

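View pics/scene4.png

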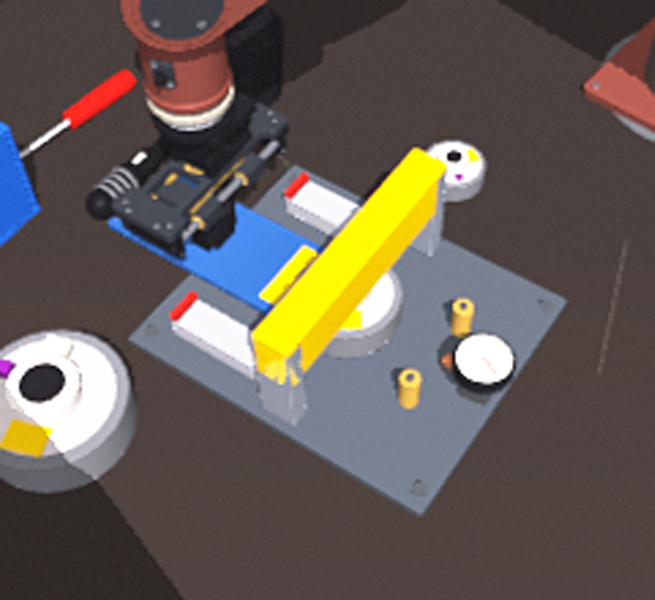

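step_arm:
  dp:
    - [6,0,0]
    - [14,0,0]
    - [22,0,0]
    - [30,0,0]
    - [36,0,0]
  spin: [0,0,0,0,0]

```text
time_s: 7.22
tool_pos: [0.5625, -0.231, 0.0353]
ee_rot: [3.141, 0.0, 1.684]
force: [0.6, -2.7, -4.9]
gripper_width: 0.0317
```

step_arm:
  dp:
    - [5,0,0]
    - [10,0,0]
    - [15,0,0]
    - [18,0,0]
    - [20,0,0]
  spin: [0,0,0,0,0]

```text
time_s: 7.63
tool_pos: [0.5604, -0.212, 0.0352]
ee_rot: [3.141, 0.0, 1.684]
force: [0.2, -2.3, -4.9]
gripper_width: 0.0318
```

step_arm:
  dp:
    - [1,0,0]
    - [2,0,0]
    - [3,0,0]
    - [4,0,0]
    - [5,0,0]
  spin: [0,0,0,0,0]

```text
time_s: 8.05
tool_pos: [0.5598, -0.2076, 0.0351]
ee_rot: [3.141, 0.0, 1.683]
force: [1.0, -2.3, -3.2]
gripper_width: 0.0317
```

```bash
python3 look.py side 5 170 130 390 300; python3 look.py scene 5 200 110 370 240
python3 - <<'E'
from h import *
for n,off in(("side",.0003),("scene",-.0017)):
    s,f=pickle.load(open(n+"5.pkl","rb"));P=cloud(s,f);F=fix(P);z=P[...,2]-off
    for h in(.048,.064):
        m=(abs(z-h)<.003)&(abs(F[...,0])<70)&(F[...,1]<65)&(F[...,1]>-65)&~((abs(F[...,0])>38)&(F[...,1]>25));print(n,h,m.sum(),cv2.minEnclosingCircle(F[m].astype(np.float32)))
E
```

```text
8.05 [ 0.5598 -0.2076  0.0351] [3.1414e+00 2.0000e-04 1.6835e+00] [ 1.  -2.3 -3.2] 0.03166180818362331
8.1 [ 0.5598 -0.2073  0.0351] [ 3.1414 -0.      1.6836] [ 0.7 -2.4 -4.5] 0.031600285166183295
side 0.048 76 ((-0.9166132211685181, -0.5858860015869141), 63.477203369140625)
side 0.064 11 ((-4.602873802185059, 63.576255798339844), 9.381393432617188)
scene 0.048 641 ((-2.5273778438568115, -2.795828342437744), 58.95538330078125)
scene 0.064 207 ((-5.240537166595459, 16.24579620361328), 48.85515213012695)
```

View pics/scene5.png

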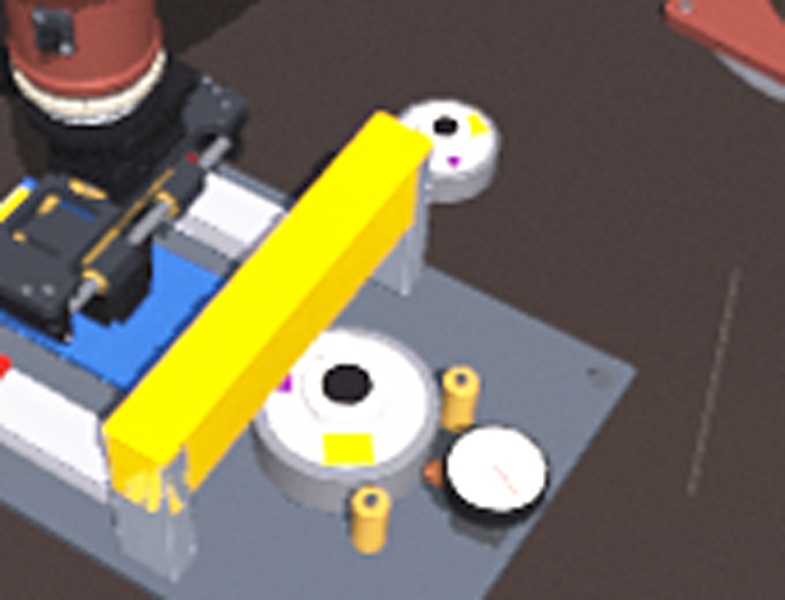

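View pics/side5.png

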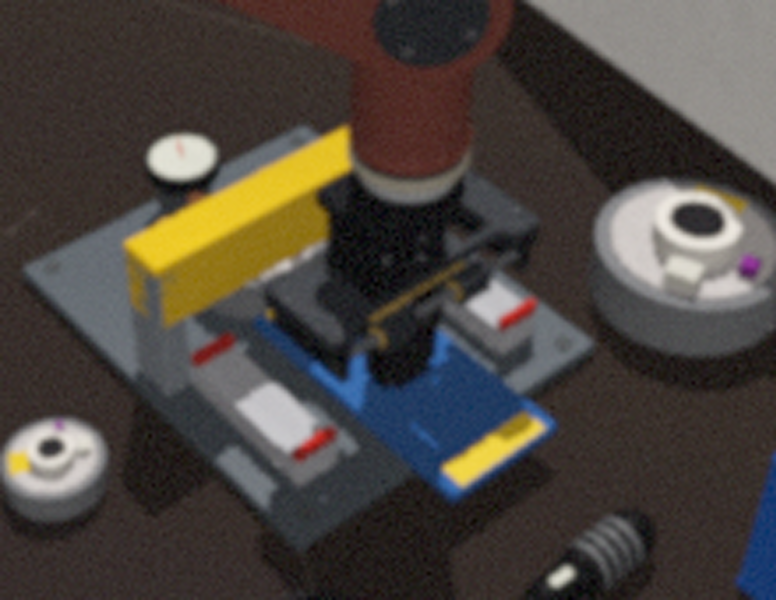

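step_arm:
  dp:
    - [1,0,0]
    - [2,0,0]
    - [3,0,0]
    - [4,0,0]
    - [5,0,0]
  spin: [0,0,0,0,0]

```text
time_s: 8.57
tool_pos: [0.5591, -0.2024, 0.035]
ee_rot: [-3.142, 0.0, 1.684]
force: [0.8, -3.3, -3.1]
gripper_width: 0.0316
```

step_arm:
  dp:
    - [0.5,0,0]
    - [1,0,0]
    - [1.5,0,0]
    - [2,0,0]
    - [2,0,0]
  spin: [0,0,0,0,0]

```text
time_s: 8.98
tool_pos: [0.5593, -0.2005, 0.0352]
ee_rot: [3.141, 0.0, 1.684]
force: [0.0, -4.2, -3.6]
gripper_width: 0.0314
```

step_arm:
  dp:
    - [0.5,0,0]
    - [1,0,0]
    - [1.5,0,0]
    - [2,0,0]
    - [2,0,0]
  spin: [0,0,0,0,0]

```text
time_s: 9.4
tool_pos: [0.559, -0.1989, 0.0353]
ee_rot: [3.141, 0.001, 1.684]
force: [1.1, -5.6, -3.6]
gripper_width: 0.032
```

```bash
python3 look.py scene 6 200 110 370 240
cat > hz.py <<'E'
from h import *
import sys
s,f=pickle.load(open("scene"+sys.argv[1]+".pkl","rb"));P=cloud(s,f);F=fix(P);z=P[...,2]+.0017
# z-top disc points (front arc), robust circle
m=(abs(z-.048)<.0025)&(abs(F[...,0])<62)&(F[...,1]<60)&(F[...,1]>-40)&(F[...,1]-abs(F[...,0])*0<58)
for c in((-48,42.5),(51.8,41.6)): m&=np.hypot(F[...,0]-c[0],F[...,1]-c[1])>14
hull=cv2.convexHull(F[m].astype(np.float32))[:,0]
print(m.sum(),'hull',cv2.minEnclosingCircle(hull), F[m].max(0),F[m].min(0))
for c in((-48,42.5),(51.8,41.6)):
    mm=(abs(z-.052)<.003)&(np.hypot(F[...,0]-c[0],F[...,1]-c[1])<14);print('roller',cv2.minEnclosingCircle(F[mm].astype(np.float32)))
E
python3 hz.py 5;python3 hz.py 6
```

```text
9.4 [ 0.559  -0.1989  0.0353] [3.1409e+00 1.0000e-03 1.6838e+00] [ 1.1 -5.6 -3.6] 0.03198127135037821
534 hull ((-1.5163843631744385, -8.278553009033203), 55.31874465942383) [53.42911297 45.6192755 ] [-56.27036336 -39.9881903 ]
roller ((-47.50429153442383, 42.4597282409668), 10.582856178283691)
roller ((51.40842819213867, 41.63006591796875), 9.923462867736816)
585 hull ((1.9381136894226074, -0.4575362801551819), 55.424495697021484) [56.81052019 54.82870626] [-52.60692217 -39.86275362]
roller ((-48.160858154296875, 40.44945526123047), 10.600552558898926)
roller ((51.97317123413086, 40.099830627441406), 12.418872833251953)
```

View pics/scene6.png

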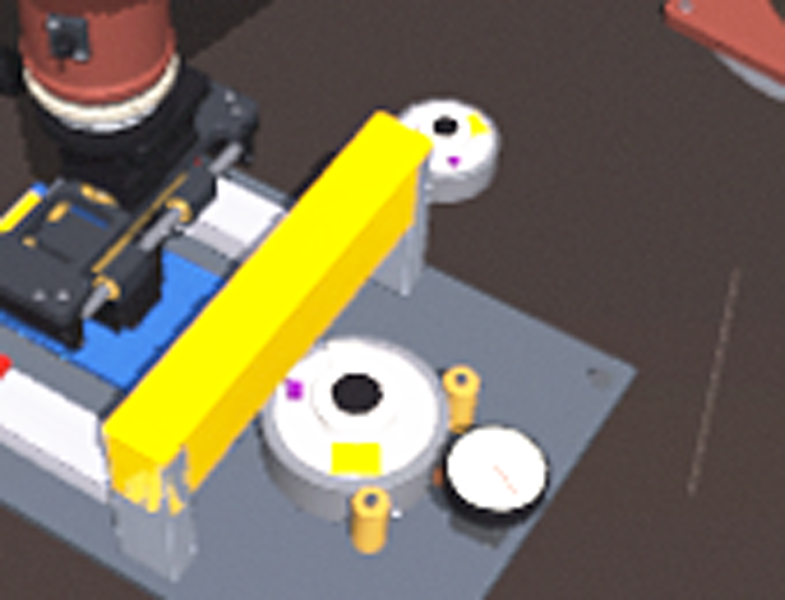

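Measured in the same view, the housing's centre is within 0.5 mm of midway and home relative to the rollers. I'll press slightly harder to seat it.

step_arm:
  dp:
    - [0.5,0,0]
    - [1,0,0]
    - [1.5,0,0]
    - [2,0,0]
    - [2,0,0]
  spin: [0,0,0,0,0]

```text
time_s: 9.87
tool_pos: [0.5592, -0.1986, 0.0358]
ee_rot: [3.14, 0.004, 1.684]
force: [0.7, -10.7, -4.1]
gripper_width: 0.0317
```

step_arm:
  dp:
    - [0.5,0,0]
    - [1,0,0]
    - [1.5,0,0]
    - [2,0,0]
    - [2,0,0]
  spin: [0,0,0,0,0]

```text
time_s: 10.28
tool_pos: [0.5593, -0.1983, 0.0364]
ee_rot: [3.139, 0.007, 1.684]
force: [1.6, -16.2, -3.1]
gripper_width: 0.0316
```

```bash
python3 look.py scene 7 200 110 370 240;python3 hz.py 7
```

```text
10.2833 [ 0.5593 -0.1983  0.0364] [3.1395 0.0069 1.6843] [  1.6 -16.2  -3.1] 0.031592449331295784
583 hull ((2.2258455753326416, -0.4729006290435791), 55.702423095703125) [55.65286817 54.18721091] [-53.34200937 -39.91941826]
roller ((-46.43132781982422, 40.43616485595703), 11.617286682128906)
roller ((49.89518737792969, 41.77840042114258), 10.705785751342773)
```

step_arm:
  dp:
    - [-1.5,1.5,0]
    - [-1.5,3,0]
    - [-1.5,0,0]
    - [-1.5,-3,0]
    - [-1.5,-1.5,0]
  spin: [0,0,0,0,0]

```text
time_s: 10.75
tool_pos: [0.5572, -0.1987, 0.0359]
ee_rot: [3.141, 0.004, 1.684]
force: [-0.7, -12.0, -3.7]
gripper_width: 0.0318
```

step_arm:
  dp:
    - [0,1.5,0]
    - [0,1.5,0]
    - [-3,1.5,0]
    - [-6,1.5,0]
    - [-12,1.5,0]
  spin: [0,0,0,0,0]

```text
time_s: 11.17
tool_pos: [0.5588, -0.2063, 0.0341]
ee_rot: [-3.14, -0.003, 1.684]
force: [0.2, 0.0, -3.7]
gripper_width: 0.0316
```

```bash
python3 look.py scene 8 200 110 370 240;python3 hz.py 8
```

```text
11.1667 [ 0.5588 -0.2063  0.0341] [-3.1396e+00 -3.0000e-03  1.6843e+00] [ 0.2  0.  -3.7] 0.031550511648911185
578 hull ((1.0084350109100342, 0.6518464684486389), 56.10246276855469) [55.91900736 54.31478869] [-52.30303815 -39.72192489]
roller ((-48.673892974853516, 39.21753692626953), 10.848159790039062)
roller ((51.339839935302734, 39.97663497924805), 11.641311645507812)
```

View pics/scene8.png

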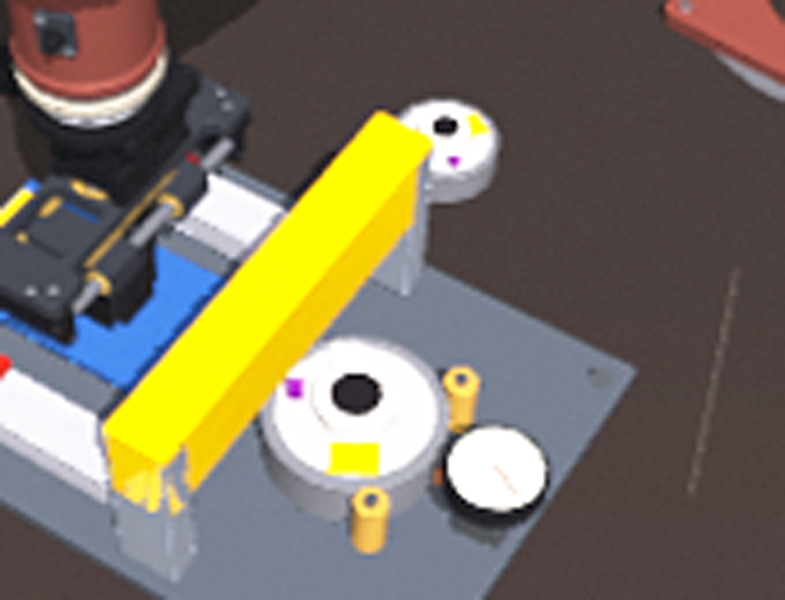

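The housing is home and stayed put after release: the plunger is pushed in and the disc touches both rollers. Next I'll back off, set the bar on the plate, and regrasp it turned 90°.

step_arm:
  dp:
    - [-8,0,0]
    - [-16,0,0]
    - [-24,0,0]
    - [-31.5,0,3]
    - [-31.5,0,6]
  spin: [0,0,0,0,0]

```text
time_s: 11.63
tool_pos: [0.5639, -0.2413, 0.0293]
ee_rot: [3.14, 0.001, 1.683]
force: [0.7, 0.3, -3.3]
gripper_width: 0.0313
```

step_arm:
  dp:
    - [0,0,1]
    - [0,0,2]
    - [0,0,3]
    - [0,0,3.5]
    - [0,0,3.5]
  spin: [0,0,0,0,0]

```text
time_s: 12.05
tool_pos: [0.5634, -0.2389, 0.0256]
ee_rot: [3.141, 0.0, 1.684]
force: [-0.8, 0.1, -4.2]
gripper_width: 0.0315
```

step_arm:
  dp:
    - [0,0,0.5]
    - [0,0,1]
    - [0,0,1.5]
    - [0,0,1.5]
    - [0,0,1.5]
  spin: [0,0,0,0,0]

```text
time_s: 12.47
tool_pos: [0.5636, -0.239, 0.0256]
ee_rot: [3.141, 0.0, 1.684]
force: [-4.5, 3.3, 8.1]
gripper_width: 0.0316
```

step_arm:
  dp:
    - [0,0,-0.5]
    - [0,0,-0.5]
    - [0,0,-0.5]
    - [0,0,-0.5]
    - [0,0,-0.5]
  spin: [0,0,0,0,0]
  grip: 70

```text
time_s: 12.88
tool_pos: [0.5635, -0.2393, 0.0246]
ee_rot: [3.141, 0.0, 1.684]
force: [-0.5, 0.3, -1.5]
gripper_width: 0.0572
```

step_arm:
  dp:
    - [0,0,0]
    - [0,0,-10]
    - [0,0,-25]
    - [0,0,-40]
    - [0,0,-55]
  spin: [0,0,0,0,0]

```text
time_s: 13.3
tool_pos: [0.5634, -0.2392, 0.0807]
ee_rot: [3.142, 0.0, 1.684]
force: [0.5, -0.4, 0.1]
gripper_width: 0.0698
```

step_arm:
  dp:
    - [0,0,0]
    - [0,0,0]
    - [0,0,0]
    - [0,0,0]
    - [0,0,0]
  spin: [0.12,0.24,0.36,0.48,0.6]

```text
time_s: 13.72
tool_pos: [0.5636, -0.2393, 0.0804]
ee_rot: [3.141, 0.0, 1.078]
force: [-0.4, -0.5, -0.6]
gripper_width: 0.0704
```

step_arm:
  dp:
    - [0,0,0]
    - [0,0,0]
    - [0,0,0]
    - [0,0,0]
    - [0,0,0]
  spin: [0.12,0.24,0.36,0.48,0.6]

```text
time_s: 14.13
tool_pos: [0.5635, -0.2393, 0.0804]
ee_rot: [3.141, -0.0, 0.478]
force: [0.7, -0.1, 0.0]
gripper_width: 0.07
```

step_arm:
  dp:
    - [0,0,0]
    - [0,0,0]
    - [0,0,0]
    - [0,0,0]
    - [0,0,0]
  spin: [0.12,0.24,0.36,0.371,0.371]

```text
time_s: 14.55
tool_pos: [0.5635, -0.2393, 0.0802]
ee_rot: [3.141, -0.0, 0.116]
force: [-0.3, 0.2, 1.1]
gripper_width: 0.0703
```

```bash
python3 look.py wrist 9;python3 look.py side 9;python3 look.py scene 9 130 80 370 300
python3 - <<'E'
from h import *
for n,off in(("side",.0003),("wrist",-.0013)):
    s,f=pickle.load(open(n+"9.pkl","rb"));P=cloud(s,f);F=fix(P);z=P[...,2]-off;H=hsv(f)
    m=(abs(F[...,0])<40)&(F[...,1]<-160)&(F[...,1]>-250)&(abs(z-.062)<.004)
    g=F[m];print(n,m.sum(),cv2.minAreaRect(g.astype(np.float32)))
E
```

```text
14.55 [ 0.5635 -0.2393  0.0802] [ 3.1412e+00 -5.0000e-04  1.1550e-01] [-0.3  0.2  1.1] 0.07028783424281833
14.6 [ 0.5634 -0.2392  0.08  ] [ 3.1413e+00 -3.0000e-04  1.1630e-01] [ 0.6  0.5 -0.8] 0.06983391563831984
14.65 [ 0.5634 -0.2392  0.0799] [ 3.1414e+00 -3.0000e-04  1.1590e-01] [-0.1 -0.5 -0.5] 0.07012610080064303
side 134 ((-0.7496156692504883, -206.8464813232422), (31.692968368530273, 33.07854461669922), 0.27273300290107727)
wrist 2137 ((0.9799966812133789, -203.60076904296875), (32.21139907836914, 31.670612335205078), 0.739809513092041)
```

View pics/wrist9.png

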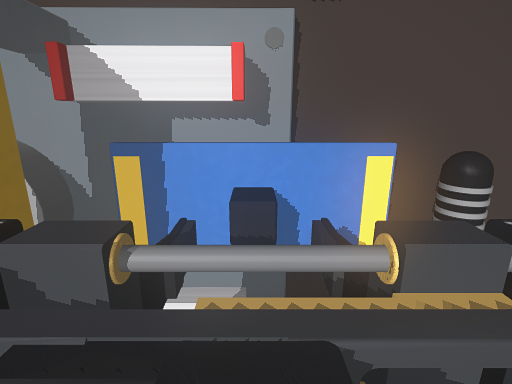

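View pics/scene9.png

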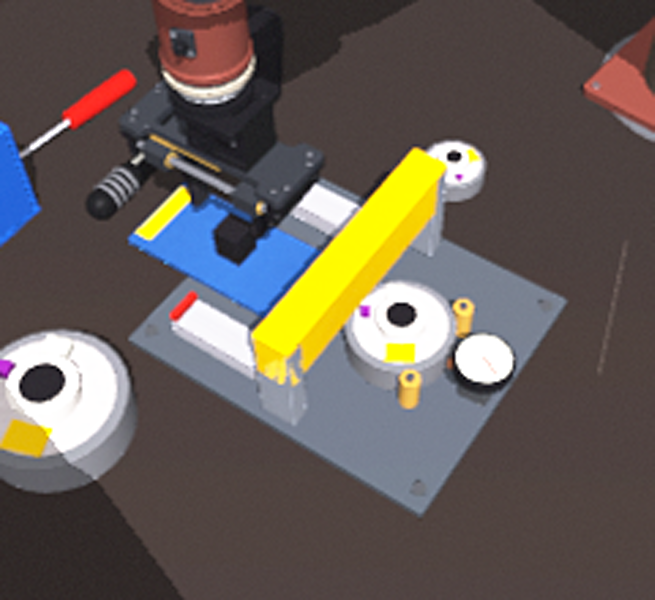

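step_arm:
  dp:
    - [0,0,20]
    - [0,0,38]
    - [0,0,50]
    - [0,0,54]
    - [0,0,54]
  spin: [0,0,0,0,0]

```text
time_s: 15.12
tool_pos: [0.5622, -0.2386, 0.024]
ee_rot: [-3.14, 0.002, 0.113]
force: [-0.2, -0.5, 0.8]
gripper_width: 0.0698
```

step_arm:
  dp:
    - [0,0,0]
    - [0,0,0]
    - [0,0,0]
    - [0,0,0]
    - [0,0,0]
  spin: [0,0,0,0,0]
  grip: 20

```text
time_s: 15.53
tool_pos: [0.5638, -0.2394, 0.0263]
ee_rot: [3.141, -0.001, 0.113]
force: [0.0, -0.1, 0.0]
gripper_width: 0.0448
```

step_arm:
  dp:
    - [0,0,0]
    - [0,0,0]
    - [0,0,0]
    - [0,0,0]
    - [0,0,0]
  spin: [0,0,0,0,0]

```text
time_s: 15.95
tool_pos: [0.5634, -0.2392, 0.0258]
ee_rot: [3.142, -0.0, 0.113]
force: [-0.6, 0.5, 2.3]
gripper_width: 0.0313
```

step_arm:
  dp:
    - [0,0,-3]
    - [0,0,-10]
    - [0,0,-35]
    - [0,0,-60]
    - [0,0,-75]
  spin: [0,0,0,0,0]

```text
time_s: 16.37
tool_pos: [0.5638, -0.2395, 0.1027]
ee_rot: [3.141, -0.001, 0.113]
force: [1.4, -0.9, -3.2]
gripper_width: 0.0314
```

step_arm:
  dp:
    - [0,6,0]
    - [0,12,0]
    - [0,12,0]
    - [0,12,0]
    - [0,12,0]
  spin: [-0.05,-0.15,-0.25,-0.35,-0.45]

```text
time_s: 16.78
tool_pos: [0.5641, -0.2509, 0.1002]
ee_rot: [-3.14, 0.001, 0.568]
force: [0.2, -0.2, -3.9]
gripper_width: 0.0315
```

step_arm:
  dp:
    - [0,0,0]
    - [0,0,0]
    - [0,0,0]
    - [0,0,0]
    - [0,0,0]
  spin: [-0.12,-0.24,-0.36,-0.48,-0.6]

```text
time_s: 17.2
tool_pos: [0.5641, -0.2508, 0.1001]
ee_rot: [-3.14, -0.0, 1.169]
force: [-0.3, 0.1, -3.8]
gripper_width: 0.0318
```

step_arm:
  dp:
    - [0,0,0]
    - [0,0,0]
    - [0,0,0]
    - [0,0,0]
    - [0,0,0]
  spin: [-0.12,-0.24,-0.36,-0.48,-0.521]

```text
time_s: 17.62
tool_pos: [0.5641, -0.2508, 0.1001]
ee_rot: [-3.14, -0.001, 1.69]
force: [-0.4, -0.2, -3.9]
gripper_width: 0.0318
```

```bash
python3 look.py wrist 10;python3 look.py side 10 170 100 400 280;python3 look.py scene 10 130 80 370 300
python3 - <<'E'
from h import *
for n,off in(("side",.0003),("scene",-.0017),("wrist",-.0013)):
    s,f=pickle.load(open(n+"10.pkl","rb"));P=cloud(s,f);F=fix(P);z=P[...,2]-off;H=hsv(f)
    m=((H[...,0]>95)&(H[...,0]<125)&(H[...,1]>100)|(H[...,0]>20)&(H[...,0]<33)&(H[...,1]>130))&(abs(F[...,0])<140)&(F[...,1]<-130)&(F[...,1]>-320)&(z>.06)&(z<.13)
    g=F[m];print(n,m.sum(),np.percentile(z[m],[5,50,95]),cv2.minAreaRect(g.astype(np.float32)))
    # red shoulders
    m=((H[...,0]<5)|(H[...,0]>174))&(H[...,1]>150)&(H[...,2]>60)&(abs(F[...,0])<130)&(F[...,1]<-60)&(F[...,1]>-220)&(z>.02)&(z<.05)
    k,l,st,c=cv2.connectedComponentsWithStats(m.astype(np.uint8))
    for i in range(1,k):
        if st[i,4]>8: 
            g=F[l==i];t=g[z[l==i]>.043];print('  red',st[i,4],g.mean(0).round(1),t.mean(0).round(1),t.min(0).round(),t.max(0).round())
E
```

```text
17.6167 [ 0.5641 -0.2508  0.1001] [-3.1405e+00 -8.0000e-04  1.6900e+00] [-0.4 -0.2 -3.9] 0.03183961615713011
17.6667 [ 0.5641 -0.2508  0.1001] [-3.1405e+00 -8.0000e-04  1.6891e+00] [ 0.5 -0.1 -4. ] 0.031321756372056406
17.7167 [ 0.5642 -0.2508  0.1002] [-3.1406e+00 -7.0000e-04  1.6841e+00] [ 0.8  0.4 -4.7] 0.03170978235661565
side 2035 [0.09286351 0.09646438 0.09950822] ((-0.28069305419921875, -219.4755859375), (102.87834167480469, 221.8061981201172), 89.15890502929688)
  red 27 [-99.3 -82.1] [-98.6 -82.2] [-115.  -85.] [-84. -79.]
  red 21 [-101.7 -198.4] [-102.8 -198.5] [-115. -201.] [ -90. -195.]
scene 1627 [0.09223548 0.09627813 0.09922975] ((2.5596084594726562, -216.8057098388672), (101.5298843383789, 221.80343627929688), 89.954345703125)
  red 28 [ 104.3 -193.6] [ 104.4 -193.6] [  92. -198.] [ 117. -190.]
wrist 26425 [0.09532224 0.09650003 0.09765869] ((-0.32794952392578125, -213.66604614257812), (219.78758239746094, 96.765625), 0.3823026120662689)
  red 655 [-97.6 -78.2] [-97.5 -78.2] [-115.  -82.] [-80. -74.]
  red 644 [ 96.8 -77.7] [ 96.8 -77.7] [ 80. -82.] [114. -74.]
```

View pics/wrist10.png

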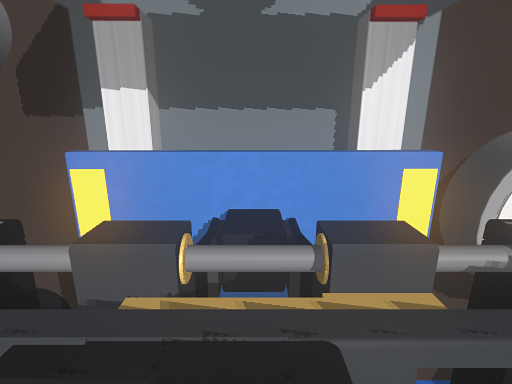

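View pics/side10.png

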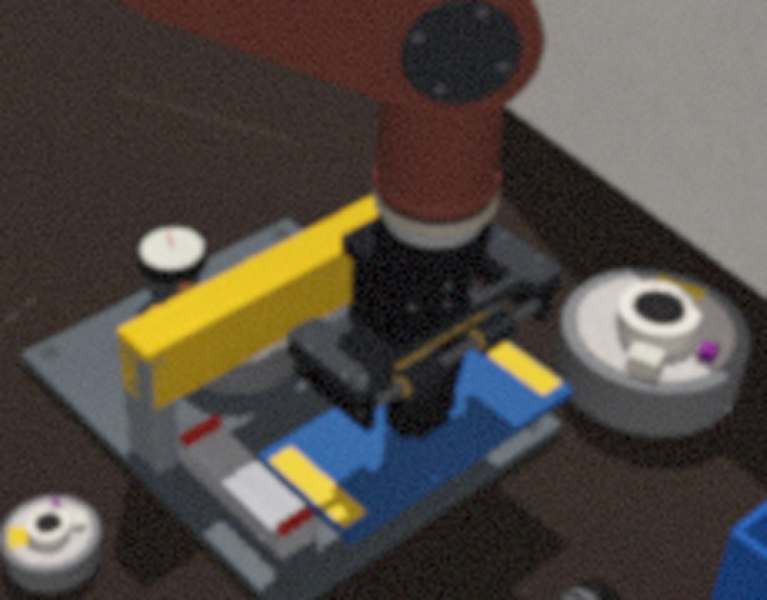

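step_arm:
  dp:
    - [20,0,0]
    - [40,0,0]
    - [60,0,0]
    - [75,0,5]
    - [79.7,0,15]
  spin: [0,0,0,0,0]

```text
time_s: 18.18
tool_pos: [0.5562, -0.1701, 0.0862]
ee_rot: [3.14, 0.0, 1.684]
force: [0.6, 0.2, -4.4]
gripper_width: 0.0318
```

step_arm:
  dp:
    - [0,0,6]
    - [0,0,12]
    - [0,0,18]
    - [0,0,20]
    - [0,0,20]
  spin: [0,0,0,0,0]

```text
time_s: 18.6
tool_pos: [0.5551, -0.1724, 0.0644]
ee_rot: [-3.14, -0.001, 1.683]
force: [-1.0, 0.4, -4.4]
gripper_width: 0.0319
```

```bash
python3 look.py side 11 170 100 400 280;python3 look.py scene 11 150 110 330 260
python3 - <<'E'
from h import *
for n,off in(("side",.0003),("scene",-.0017)):
    s,f=pickle.load(open(n+"11.pkl","rb"));P=cloud(s,f);F=fix(P);z=P[...,2]-off;H=hsv(f)
    m=((H[...,0]>95)&(H[...,0]<125)&(H[...,1]>100)|(H[...,0]>20)&(H[...,0]<33)&(H[...,1]>130))&(abs(F[...,0])<140)&(F[...,1]<-75)&(F[...,1]>-320)&(z>.05)&(z<.07)
    g=F[m];print(n,m.sum(),np.percentile(z[m],[5,50,95]),cv2.minAreaRect(g.astype(np.float32)))
    m=((H[...,0]<5)|(H[...,0]>174))&(H[...,1]>150)&(H[...,2]>60)&(abs(F[...,0])<130)&(F[...,1]<-60)&(F[...,1]>-220)&(z>.02)&(z<.05)
    k,l,st,c=cv2.connectedComponentsWithStats(m.astype(np.uint8))
    for i in range(1,k):
        if st[i,4]>8: 
            g=F[l==i];t=g[z[l==i]>.043];print('  red',st[i,4],t.mean(0).round(1))
E
```

```text
18.6 [ 0.5551 -0.1724  0.0644] [-3.1401e+00 -7.0000e-04  1.6828e+00] [-1.   0.4 -4.4] 0.031940901277060584
18.65 [ 0.5554 -0.1725  0.065 ] [-3.1408e+00 -4.0000e-04  1.6828e+00] [ 0.5  0.9 -4.7] 0.03152153632153341
side 1769 [0.05707783 0.06060358 0.06327961] ((-0.6981658935546875, -140.0327911376953), (102.76254272460938, 222.9098663330078), 89.64667510986328)
  red 26 [  95.2 -197.9]
  red 34 [ -98.3 -197.9]
scene 953 [0.05864749 0.06137548 0.06410812] ((4.877998352050781, -148.59939575195312), (220.71937561035156, 89.82403564453125), 3.691542148590088)
  red 14 [ 111.2 -194.6]
```

View pics/side11.png

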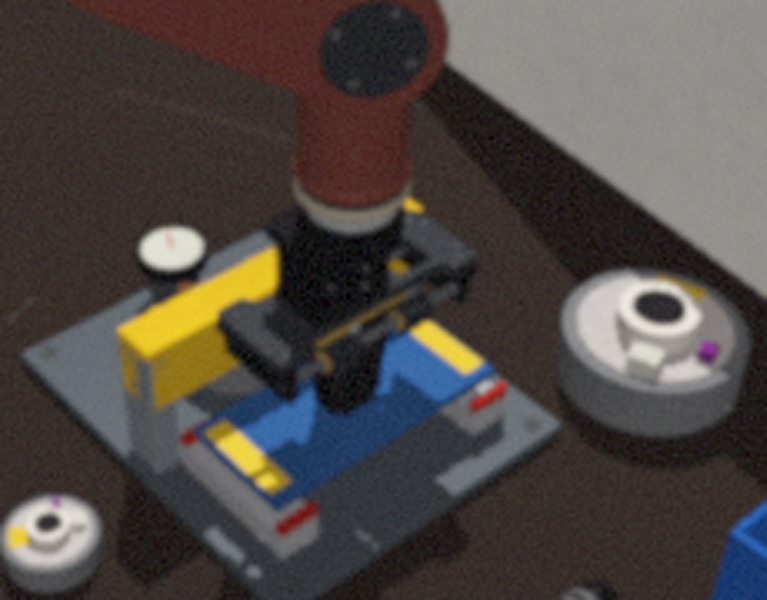

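View pics/scene11.png

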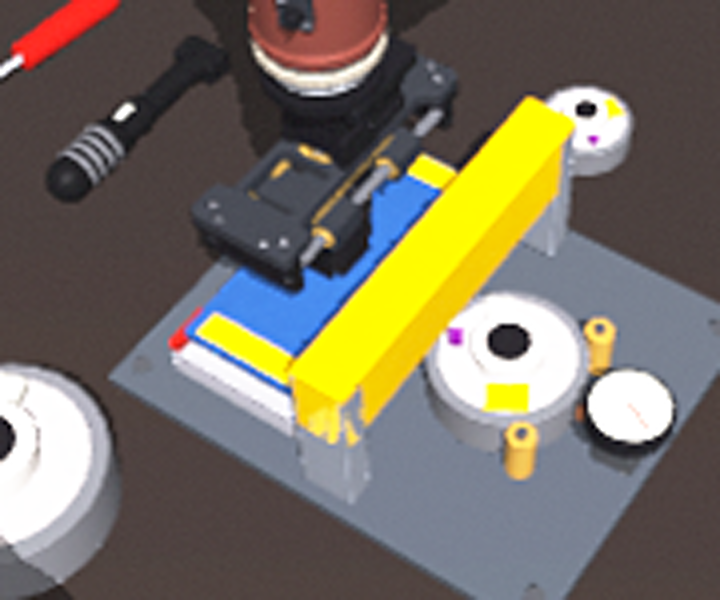

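In the side view the bar's centre (-140.0) matches the mid-line from the rear shoulders (-139.9). I'll lower it gently.

step_arm:
  dp:
    - [0,0,3]
    - [0,0,6]
    - [0,0,9]
    - [0,0,11.5]
    - [0,0,13]
  spin: [0,0,0,0,0]

```text
time_s: 19.12
tool_pos: [0.5554, -0.1718, 0.052]
ee_rot: [-3.141, -0.0, 1.684]
force: [-0.3, -0.4, -4.3]
gripper_width: 0.0317
```

step_arm:
  dp:
    - [0,0,0.5]
    - [0,0,1]
    - [0,0,1.5]
    - [0,0,2]
    - [0,0,2]
  spin: [0,0,0,0,0]

```text
time_s: 19.53
tool_pos: [0.5557, -0.1719, 0.0506]
ee_rot: [3.142, 0.0, 1.684]
force: [-0.3, -0.1, -4.5]
gripper_width: 0.0314
```

step_arm:
  dp:
    - [0,0,0.5]
    - [0,0,1]
    - [0,0,1.5]
    - [0,0,2]
    - [0,0,2]
  spin: [0,0,0,0,0]

```text
time_s: 19.95
tool_pos: [0.5558, -0.172, 0.0498]
ee_rot: [3.142, 0.0, 1.684]
force: [-4.9, 1.4, 6.4]
gripper_width: 0.0318
```

```bash
python3 look.py side 12 200 150 370 280
python3 - <<'E'
from h import *
for n,off in(("side",.0003),):
    s,f=pickle.load(open(n+"12.pkl","rb"));P=cloud(s,f);F=fix(P);z=P[...,2]-off;H=hsv(f)
    m=((H[...,0]>95)&(H[...,0]<125)&(H[...,1]>100)|(H[...,0]>20)&(H[...,0]<33)&(H[...,1]>130))&(abs(F[...,0])<140)&(F[...,1]<-75)&(F[...,1]>-320)&(z>.04)&(z<.052)
    g=F[m];print(n,m.sum(),np.percentile(z[m],[5,50,95]),cv2.minAreaRect(g.astype(np.float32)))
    A=np.c_[g,np.ones(len(g))];print(np.linalg.lstsq(A,z[m]*1000,rcond=None)[0])
    m=((H[...,0]<5)|(H[...,0]>174))&(H[...,1]>150)&(H[...,2]>60)&(abs(F[...,0])<130)&(F[...,1]<-60)&(F[...,1]>-220)&(z>.02)&(z<.05)
    k,l,st,c=cv2.connectedComponentsWithStats(m.astype(np.uint8))
    for i in range(1,k):
        if st[i,4]>8: 
            g=F[l==i];t=g[z[l==i]>.043];print('  red',st[i,4],t.mean(0).round(1))
E
```

```text
19.95 [ 0.5558 -0.172   0.0498] [3.1416e+00 1.0000e-04 1.6839e+00] [-4.9  1.4  6.4] 0.03184413923712209
side 1665 [0.04304652 0.04607311 0.04873136] ((-0.6754684448242188, -139.256591796875), (101.73407745361328, 221.15887451171875), 89.97761535644531)
[-9.93947364e-04  3.74667359e-03  4.65510144e+01]
  red 35 [  95.1 -197.2]
  red 25 [-98.8 -82.2]
  red 38 [ -99.4 -197.4]
```

View pics/side12.png

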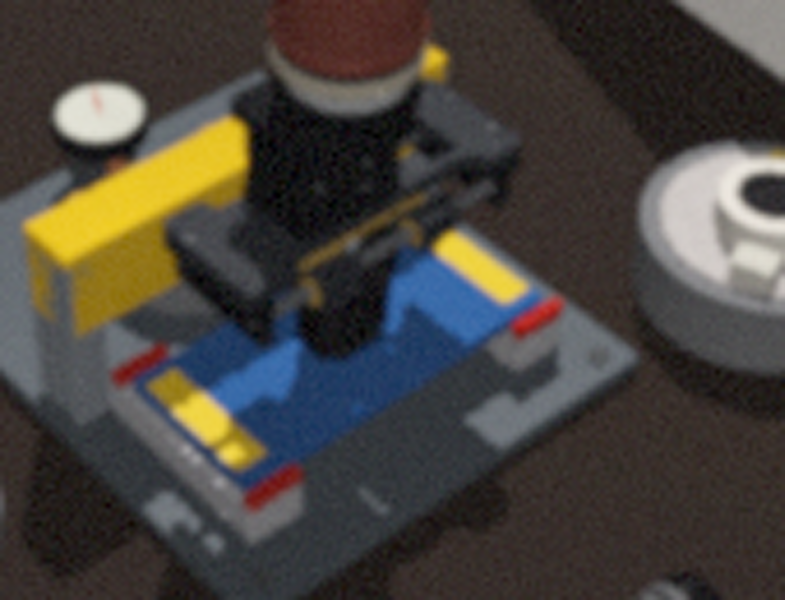

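The bar's top is at 46 mm, it's flat (slope under 0.4%), and it sits between the shoulders. I'll release it.

step_arm:
  dp:
    - [0,0,-0.5]
    - [0,0,-0.5]
    - [0,0,-0.5]
    - [0,0,-0.5]
    - [0,0,-0.5]
  spin: [0,0,0,0,0]
  grip: 60

```text
time_s: 20.42
tool_pos: [0.5559, -0.172, 0.0491]
ee_rot: [3.141, 0.0, 1.684]
force: [0.7, -0.2, 0.1]
gripper_width: 0.0559
```

step_arm:
  dp:
    - [0,0,0]
    - [0,0,-8]
    - [0,0,-30]
    - [0,0,-60]
    - [0,0,-95]
  spin: [0,0,0,0,0]

```text
time_s: 20.83
tool_pos: [0.5542, -0.1712, 0.1436]
ee_rot: [-3.138, -0.002, 1.684]
force: [0.9, 0.3, -0.4]
gripper_width: 0.0597
```

step_arm:
  dp:
    - [-25,0,-25]
    - [-50,0,-50]
    - [-75,0,-75]
    - [-100,0,-90]
    - [-125,0,-90]
  spin: [0,0,0,0,0]

```text
time_s: 21.25
tool_pos: [0.5719, -0.2985, 0.2404]
ee_rot: [3.135, 0.006, 1.684]
force: [1.1, -0.2, 0.5]
gripper_width: 0.0599
```

```bash
python3 look.py side 13;python3 look.py scene 13 150 90 350 250; python3 look.py wrist 13; python3 hz.py 13
python3 - <<'E'
from h import *
for n,off in(("side",.0003),("scene",-.0017),("wrist",-.0013)):
    s,f=pickle.load(open(n+"13.pkl","rb"));P=cloud(s,f);F=fix(P);z=P[...,2]-off;H=hsv(f)
    m=((H[...,0]>95)&(H[...,0]<125)&(H[...,1]>100)|(H[...,0]>20)&(H[...,0]<33)&(H[...,1]>130))&(abs(F[...,0])<140)&(F[...,1]<-75)&(F[...,1]>-320)&(z>.04)&(z<.052)
    g=F[m];print(n,m.sum(),np.percentile(z[m],[5,50,95]),cv2.minAreaRect(g.astype(np.float32)))
    m=((H[...,0]<5)|(H[...,0]>174))&(H[...,1]>150)&(H[...,2]>60)&(abs(F[...,0])<130)&(F[...,1]<-60)&(F[...,1]>-220)&(z>.02)&(z<.05)
    k,l,st,c=cv2.connectedComponentsWithStats(m.astype(np.uint8))
    for i in range(1,k):
        if st[i,4]>8: 
            g=F[l==i];t=g[z[l==i]>.043];print('  red',st[i,4],t.mean(0).round(1))
    for h in(.048,.064):
        m=(abs(z-h)<.003)&(np.hypot(F[...,0],F[...,1])<56)
        if m.sum()>20: print('  housing',h,m.sum(),cv2.minEnclosingCircle(F[m].astype(np.float32)))
E
```

```text
21.25 [ 0.5719 -0.2985  0.2404] [3.1349 0.0057 1.6841] [ 1.1 -0.2  0.5] 0.059876618772410524
21.3 [ 0.5709 -0.3028  0.238 ] [3.1372 0.0071 1.6812] [-2.7 -0.6 -0.4] 0.060234617820123536
21.35 [ 0.5701 -0.3001  0.236 ] [3.1394 0.0035 1.6805] [ 0.1 -0.4 -0.9] 0.0600048093740942
593 hull ((1.4382375478744507, 0.37865814566612244), 55.80223846435547) [56.32186175 53.92098453] [-53.28852159 -39.81151185]
roller ((-48.41278839111328, 42.739990234375), 10.859234809875488)
roller ((52.41623306274414, 41.977725982666016), 9.68375301361084)
side 1907 [0.04323059 0.04607593 0.04887242] ((0.16150665283203125, -138.97879028320312), (220.3465118408203, 102.45780181884766), 0.29299816489219666)
  red 24 [ 94.6 -81.2]
  red 33 [  95.4 -196.9]
  red 28 [-99.5 -82.6]
  red 45 [ -97.9 -196.9]
  housing 0.048 42 ((0.0013725757598876953, -1.5727920532226562), 54.34305191040039)
scene 1262 [0.04358465 0.04608718 0.04854132] ((1.6227798461914062, -146.27127075195312), (224.849365234375, 88.54277801513672), 1.8432503938674927)
  red 28 [ -95.3 -194.6]
  red 37 [  98.5 -194.5]
  housing 0.048 681 ((0.4505528509616852, 0.28652477264404297), 55.77813720703125)
  housing 0.064 209 ((2.3175113201141357, 0.16167037189006805), 24.50593376159668)
wrist 16327 [0.04475803 0.04608308 0.04743411] ((0.095245361328125, -136.1351776123047), (99.45953369140625, 219.31488037109375), 89.72322082519531)
  red 209 [-97.4 -78.9]
  red 170 [ 97.7 -79.1]
  red 177 [ -97.  -192.8]
  red 171 [  97.  -193.5]
```

View pics/side13.png

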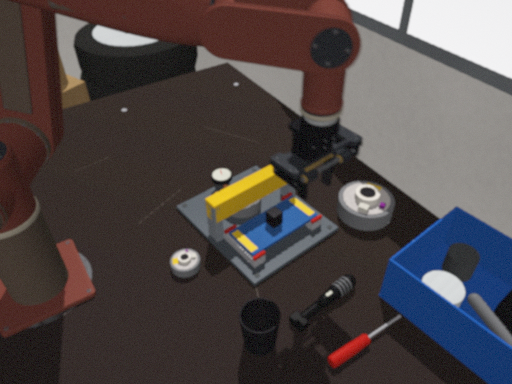

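View pics/scene13.png

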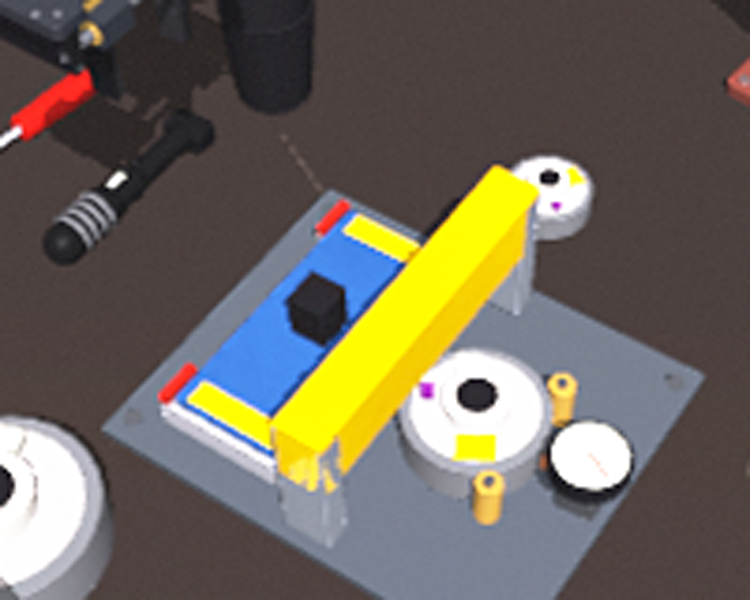

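View pics/wrist13.png

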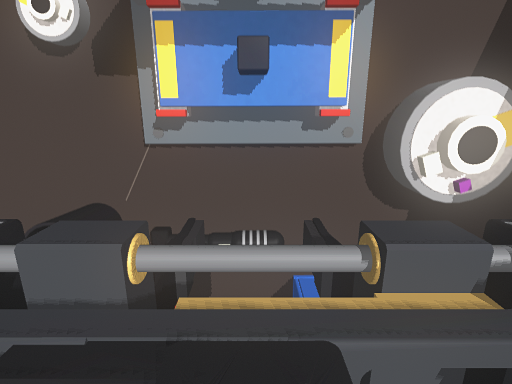

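The bar lies flat between all four shoulders, and the stalk, pot and driver haven't moved. I have time to spare, so I'll check the nest from above with the wrist camera.

step_arm:
  dp:
    - [35,0,0]
    - [75,0,0]
    - [115,0,0]
    - [155,0,0]
    - [190,0,0]
  spin: [0,0,0,0,0]

```text
time_s: 21.82
tool_pos: [0.5469, -0.1038, 0.2334]
ee_rot: [-3.14, -0.002, 1.685]
force: [0.5, 0.1, 0.3]
gripper_width: 0.0599
```

step_arm:
  dp:
    - [20,0,0]
    - [30,0,0]
    - [30,0,0]
    - [30,0,0]
    - [30,0,0]
  spin: [0,0,0,0,0]

```text
time_s: 22.23
tool_pos: [0.545, -0.0784, 0.2339]
ee_rot: [-3.141, 0.0, 1.683]
force: [0.1, 0.1, 0.5]
gripper_width: 0.0598
```

```bash
python3 look.py wrist 14
python3 - <<'E'
from h import *
s,f=pickle.load(open("wrist14.pkl","rb"));P=cloud(s,f);F=fix(P);z=P[...,2]+.0013
def lsq(g):
    h=cv2.convexHull(g.astype(np.float32))[:,0].astype(float);return cv2.minEnclosingCircle(h.astype(np.float32))
def mask(h,c,r,t=.0015): return F[(abs(z-h)<t)&(np.hypot(F[...,0]-c[0],F[...,1]-c[1])<r)]
for nm,h,c,r in(("L",.052,(-50,44),13),("R",.052,(50,44),13),("boss",.064,(0,3),32)):
    g=mask(h,c,r);print(nm,len(g),lsq(g) if len(g)>5 else '')
g=F[(abs(z-.048)<.0018)&(np.hypot(F[...,0],F[...,1]-3)<57)]
print('disc',len(g),lsq(g),g.max(0),g.min(0))
E
```

```text
22.2333 [ 0.545  -0.0784  0.2339] [-3.1414e+00  5.0000e-04  1.6832e+00] [0.1 0.1 0.5] 0.05977181669710048
L 191 ((-49.974185943603516, 43.32390213012695), 9.844018936157227)
R 190 ((49.74467086791992, 43.140960693359375), 9.813653945922852)
boss 1216 ((-0.021222734823822975, 1.4139825105667114), 23.84256362915039)
disc 3834 ((-0.18735596537590027, 3.8550798892974854), 56.17619323730469) [54.23324071 55.39001021] [-54.7275715  -37.92929294]
```

View pics/wrist14.png

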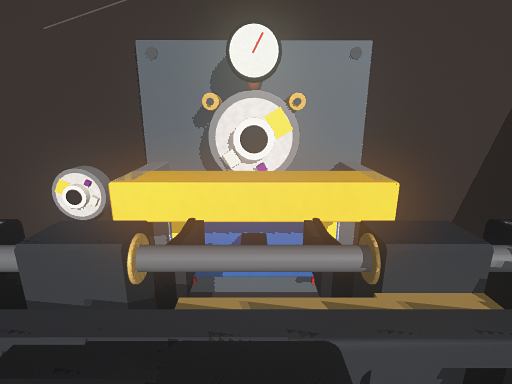

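In this view the boss centre is 41.8 mm short of the roller line (nominal 41.8) and within 0.1 mm of centre, so the housing is home. I'll hand in.

```bash
python3 -c "
from bench import *
print(observe()['time_s']);print(close_job())"
```

```text
22.2833
the job is handed in; nothing more can be done
None
```

The housing is fully home, the keeper bar lies flat across the rests, and the job was handed in at 22.3 s. `close_job()` gives no verdict.

**Housing:** The move tool can't lean the gripper, so I held the keeper bar endwise and used its end to push the housing under the beam. I pushed until it stalled against the stops with 16 N on the wrist, then eased off. I then set the bar down on the plate and regrasped it turned 90°.

**Keeper bar:** I lowered it onto the rests until it touched and then let go, so it was not dropped.

**Last checks:**
- **Housing position:** From above, its centre is 41.8 mm short of the roller line (nominal 41.8) and within 0.1 mm sideways. The plunger looks pressed in, but I had no direct reading of its travel.
- **Bar position:** Its top is 46 mm above the bench, as it should be, and the tilt measured just before release was negligible. It is centred to within about 1 mm between the four red shoulders.
- **Bystanders:** By eye in the pictures, the stalk, pot and screwdriver are where they were. I did not re-measure them.
- **Robot:** It was clear of everything at hand-in.

**Disagreements:** The cameras differed by 2 to 4 mm in absolute position, so I judged fits within a single view. The scene camera's bar centre came out about 7 mm off because the beam hid part of it; I used the side and wrist views instead.

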